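# Shut down the test station and unload its heat sinks

### The job

Shut the test station down: press the three small keys on its control box fully down one at a time, from left to right as seen from the robot, then the large key. After that draw the vise's sliding jaw right back, take the clamped heat sink out and put it in the grey tray, and slide the empty vise's jaw fully shut. Every other heat sink lying on the bench, two or three of them, goes into the tray as well, all standing flat on their bases with the fins up; leave the other things on the bench where they are.

Things in the scene. Friction and masses are not known exactly. Their poses are not given: they have to be found in the camera images.
- panel: control box of the test station, grey, 150 mm (x) x 190 mm (y) x 45 mm tall, with four round white keys on its flat top; fixed. Origin at the centre of its underside; z up, its x axis points away from the robot (within about 0.3 rad), so its +y is the left as seen from the robot. It stands on the left or the right side of the bench
- key1_top (a point): left small key, 28 mm across, at panel (-36, +58) mm. The point is the centre of the key's top face, about 67 mm above the table, moves down with it; the spring key goes down 6 mm and needs about 5 N for it
- key2_top (a point): middle small key, 28 mm across, at panel (-36, 0) mm. The point is the centre of the key's top face, about 67 mm above the table, moves down with it; the spring key goes down 6 mm and needs about 5 N for it
- key3_top (a point): right small key, 28 mm across, at panel (-36, -58) mm. The point is the centre of the key's top face, about 67 mm above the table, moves down with it; the spring key goes down 6 mm and needs about 5 N for it
- key_main_top (a point): large key, 44 mm across, at panel (+36, -48) mm. The point is the centre of the key's top face, about 67 mm above the table, moves down with it; the spring key goes down 6 mm and needs about 5 N for it
- key1 (a joint): travel of the left small key: 0 up, 0.006 m fully down
- key2 (a joint): travel of the middle small key: 0 up, 0.006 m fully down
- key3 (a joint): travel of the right small key: 0 up, 0.006 m fully down
- key_main (a joint): travel of the large key: 0 up, 0.006 m fully down
- vise: flat grey bench vise, fixed, on the side where the panel is not. Origin at table height, x away from the robot (within 0.3 rad), z up. Base block x -110 to +90 mm, y +-50 mm; bed 35 mm above the table. Fixed jaw at the far end: x +55 to +85 mm, 70 mm long in y, top 46 mm above the table; the sliding jaw is on the robot's side
- jaw (a joint): gap between the jaw faces, m: 0 fully shut, about 0.052 round the heat sink, 0.105 at the back stop. The jaw (45 mm deep) slides along the vise's x, opening towards -x, with about 3 N friction, and stays where left. Its 8 mm thick lip, top 54 mm above the table, reaches 7 mm past its face over the heat sink's flange: the part cannot come out until it is drawn back
- jaw_post (a point): the upright square steel post on the sliding jaw, 16 x 16 mm, 54 to 110 mm above the table, by which the jaw is pulled and pushed (pinch it from above across the vise's y). The point is on its axis, 90 mm above the table; it moves with the jaw, at vise x = 25 mm minus the gap
- sink0_mid (a point): clamped in the vise, length along the vise's y, flange between the jaws, fins above them: aluminium heat sink, 0.2 kg, 48 mm tall: base flange 80 x 50 x 8 mm, on it a centred fin block 80 x 28 x 40 mm (five lengthwise fins). Point: its centre, 24 mm above its underside; x along the 80 mm, y across the fins (grip the 28 mm there), z up when on its base
- sink1_mid (a point): a loose aluminium heat sink, 0.2 kg, 48 mm tall: base flange 80 x 50 x 8 mm, on it a centred fin block 80 x 28 x 40 mm (five lengthwise fins). Point: its centre, 24 mm above its underside; x along the 80 mm, y across the fins (grip the 28 mm there), z up when on its base. Stands on the bench; may be absent
- sink2_mid (a point): a loose aluminium heat sink, 0.2 kg, 48 mm tall: base flange 80 x 50 x 8 mm, on it a centred fin block 80 x 28 x 40 mm (five lengthwise fins). Point: its centre, 24 mm above its underside; x along the 80 mm, y across the fins (grip the 28 mm there), z up when on its base. Stands on the bench; may be absent
- sink3_mid (a point): a loose aluminium heat sink, 0.2 kg, 48 mm tall: base flange 80 x 50 x 8 mm, on it a centred fin block 80 x 28 x 40 mm (five lengthwise fins). Point: its centre, 24 mm above its underside; x along the 80 mm, y across the fins (grip the 28 mm there), z up when on its base. Stands on the bench; may be absent
- tray: low grey open tray, fixed, outside 150 mm (x) x 210 mm (y) x 22 mm tall, walls and floor 5 mm. Origin at the centre of its underside, z up, x away from the robot within about 0.25 rad. It holds four heat sinks standing on their bases in two rows of two, lengths along the tray's y: centres at x = +-34 mm, y = +-48 mm
- can: tall blue tin can, 90 mm across, 130 mm tall; bystander. Origin at the centre of its underside
- spool: reel of solder wire standing on end, 64 mm across, 40 mm tall; bystander. Origin at the centre of its underside
- pliers: pliers lying on the bench, 150 mm long, 14 mm tall; bystander. Origin at their pivot, x along them towards the nose

How it is judged (in metres and radians):
On the way, in this order (a step that is already met when the one before it is completed fails the run):
1. the left small key is pressed down, alone (value of joint key1 above 0.004 m and value of joint each of key2, key3, key_main below 0.002 m), for 0.1 s.
2. the middle small key is pressed down, alone (value of joint key2 above 0.004 m and value of joint each of key1, key3, key_main below 0.002 m), for 0.1 s.
3. the right small key is pressed down, alone (value of joint key3 above 0.004 m and value of joint each of key1, key2, key_main below 0.002 m), for 0.1 s.
4. the large key is pressed down, alone (value of joint key_main above 0.004 m and value of joint each of key1, key2, key3 below 0.002 m), for 0.1 s.
5. the vise jaw is drawn back to a gap of over 80 mm with the heat sink still lying in the vise (value of joint jaw above 0.08 m and distance of sink0_mid from where it was at the start of the episode below 0.05 m), for 0.2 s.
6. the heat sink from the vise is in the tray, on its base (x of sink0_mid in the frame of tray between -0.052 and 0.052 m and y of sink0_mid in the frame of tray between -0.078 and 0.078 m and z of sink0_mid in the frame of tray below 0.036 m and angle between sink0_mid's own z axis and vertical below 0.15 rad), for 0.2 s.
At the end, for the whole second after the job is handed in: every heat sink present stands on its base in the tray (centre within 52 mm (x) and 78 mm (y) of the tray centre, tilt under 0.15 rad) at rest, the vise jaw is shut to a gap under 12 mm, and all keys are up (all of step 6 and x of sink1_mid in the frame of tray between -0.052 and 0.052 m and y of sink1_mid in the frame of tray between -0.078 and 0.078 m and z of each of sink1_mid, sink2_mid, sink3_mid in the frame of tray below 0.036 m and angle between each of sink1_mid, sink2_mid, sink3_mid's own z axis and vertical below 0.15 rad and x of sink2_mid in the frame of tray between -0.052 and 0.052 m and y of sink2_mid in the frame of tray between -0.078 and 0.078 m and x of sink3_mid in the frame of tray between -0.052 and 0.052 m and y of sink3_mid in the frame of tray between -0.078 and 0.078 m and linear speed of each of sink0, sink1, sink2, sink3 below 0.02 m/s and value of joint jaw below 0.012 m and value of joint each of key1, key2, key3, key_main below 0.002 m); the robot touches nothing.
It fails at once if two keys are pressed at the same time (value of joint each of key1, key2 above 0.003 m or value of joint each of key1, key3 above 0.003 m or value of joint each of key1, key_main above 0.003 m or value of joint each of key2, key3 above 0.003 m or value of joint each of key2, key_main above 0.003 m or value of joint each of key3, key_main above 0.003 m).
It fails at once if a bystander (can, solder reel or pliers) is moved more than 60 mm (distance of any of can, spool, pliers from where it was at the start of the episode above 0.06 m).
Of sink1, sink2, sink3 only 2 to 3 are there at a start; the rules pass over those that are not, and their reading is None.
At some moment in a run one of sink1, sink2, sink3 may be knocked a few centimetres aside while the robot is not near it.
It also fails if it takes over 200 s, if anything falls off the work surface, if the arm or the gripper's body presses on something with over 40 N, if the wrist force passes 120 N, or if a joint passes its speed limit or range.

### The arm

A 6-joint arm with a two-finger parallel gripper is mounted at the origin on the work surface. World frame = base frame: x ahead of the robot, y to its left, z up, the work surface at z = 0. Lengths are in mm, angles in rad, forces in N, time in s.
With the tool pointing down it reaches from about 250 to 725 mm from the base axis. Payload 9.7 kg.
Tool frame: the origin (TCP) lies midway between the tips of the shut fingers; the grasp point (between the pads) lies 19 mm behind it; z points along the fingers, y is the direction in which the jaws open and shut (so a half turn about z gives the same grasp; the last joint's range is limited). The gripper opens to 85 mm and grips with 20 to 120 N. Pads are 22 mm wide; open, the fingers measure 114 mm over their backs; the gripper's body (76 mm by 85 mm) begins 54 mm behind the grasp point. The pads swing forward as they close: fully open they stand 13 mm farther back than shut.
Start: joints at [-1.146, 0.087, 0.176, 1.66, 0, 1.571], TCP at [226.673, -501.115, 231.284] pointing down, gripper open.
Joint ranges: [-3.13, 3.13], [-0.85, 1.81], [-1.15, 1.24], [-2.2, 2.28], [-1.44, 1.52], [-3.14, 3.14]. Speed limits (rad/s): [2.22, 2.22, 2.57, 3.14, 3.14, 3.14].

### API

Orientations are given as a unit quaternion [w, x, y, z].
In Python, from rig import sensors, camera, camera_model, job_done gives the robot as it stands. The module is installed in compiled form; this text tells all that it offers.
- The arm moves only by the shell command python3 -m inch 'ROWS' [FORCE]. ROWS is JSON, one flat list of numbers, 5 for each row, row after row: the shift along the world's x, y, z in cm, then the turn about the world's z in degrees, then the opening, from -1 (shut) to 1 (fully open), so that 0 is half open. A call has exactly 5 rows; each row is the pose to reach, as a shift and turn from the pose measured when the call began; what a row does not reach only later rows make up. A row lasts 1/12 s, in which the tool goes at most 41.7 mm and 7.16 degrees, less where a joint would pass 70% of its speed; a pose out of reach is approached as far as the arm can. A call with a gripper value outside its range is refused whole. The fingers move at their own pace and stop on an object; FORCE is the grip in N (left out, the last holds). Time passes only in rows, so rows that repeat a pose let the fingers close, or fill a call up. It gives the time, the measured TCP pose, the force and the opening at its end, in the units of the state.
- sensors.observe(): the state, without advancing time (a new reading comes with each control period).
- camera(name): name is "side" or "top"; returns the picture (384x512x3 uint8, blue, green, red); there is no depth.
- camera_model(name): a dict with "vfov" (degrees; the focal length in pixels is half the picture's height over the tangent of half this angle, whatever the lens; pixels are square), "cx", "cy" (the principal point, pixels), "k1" (the pictures are not rectified: a ray, as slopes to the right and down, at radius r is drawn at 1 + k1 r^2 times it, then the intrinsics apply), "origin" and "attitude" of the camera in the world. Camera axes: x right, y down, z forward; pixel columns grow to the right and rows downward; lengths in mm; the calibration is good to about 2 mm. A picture is of the moment at which its call begins. camera_model takes no time and is no camera call.
- job_done(): hands the job in, once; it reports no verdict.
The state is a dict: "t": time; "qpos": joint angles; "qvel": joint speeds; "joint_efforts": joint torques, N m; "eef_pos": TCP position; "tcp_rot": TCP orientation; "contact_force": force on the tool from outside, world axes, zero at the start; "wrist_torque": the same for the moment, N m; "finger_gap": finger opening in mm.
Only numpy, scipy, OpenCV 4.12 (cv2) and the standard library are available. Lean on these libraries where they do the work, as an engineer would, in place of code of your own. Each camera call takes 0.05 s, during which the arm holds its last target.

## Working session

There is one attempt and no reset: what is moved stays moved. The work goes in short steps, Python scripts to look and compute and a shell command to move; the robot and the scene stay as the last step left them, time stands still between calls to the robot, and variables do not carry over. Pictures are saved under pics/ and viewed, and the job is handed in when it is done.

```bash
ls; mkdir -p pics; python3 - <<'E'
from rig import sensors,camera,camera_model
import cv2
print(sensors.observe())
for n in("side","top"):
    print(camera_model(n)); cv2.imwrite(f"pics/{n}0.png",camera(n))
E
```

```text
pics
{'t': 0.0, 'qpos': array([-1.14601593e+00,  8.74371219e-02,  1.75112800e-01,  1.65978706e+00,
       -2.39709895e-05,  1.57079894e+00]), 'qvel': array([-1.89458723e-03,  5.60333272e-04, -6.54789269e-05,  2.87738685e-03,
        1.17646180e-05,  7.00640433e-04]), 'joint_efforts': array([-1.87143734e-03, -5.20384848e+01,  4.64806151e+01,  1.62045378e-02,
        4.09533357e-05, -3.55053523e-06]), 'eef_pos': array([ 226.5642296 , -500.91181198,  230.58473603]), 'tcp_rot': array([-6.40228298e-04,  9.77529924e-01,  2.10795674e-01, -1.50322315e-04]), 'contact_force': array([ 0.22912474,  0.7974475 , -0.87226516]), 'wrist_torque': array([-0.03165273,  0.00603171, -0.0472387 ]), 'finger_gap': 85.49672313665111}
{'vfov': 53.29896482146265, 'cx': 252.98080862282066, 'cy': 196.44675512007817, 'k1': -0.007305510688567787, 'origin': array([ 415.19530463,  687.56246183, 1027.74795018]), 'attitude': array([ 0.04129627, -0.11419047,  0.94137008, -0.31476582])}
{'vfov': 56.907852978819776, 'cx': 255.09973309240894, 'cy': 184.29829480952563, 'k1': -0.05449422748029597, 'origin': array([ 419.75323299,  -22.60363703, 1156.18703692]), 'attitude': array([ 0.05882199, -0.69996208,  0.70967143, -0.05440145])}
```

View pics/top0.png

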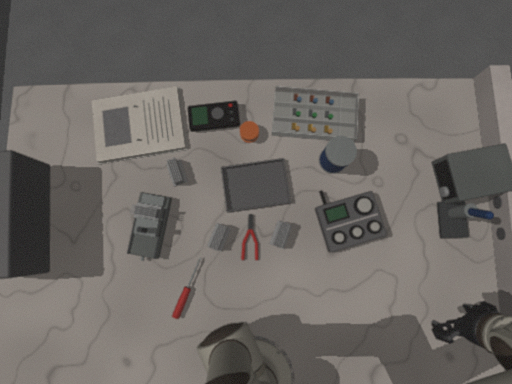

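View pics/side0.png

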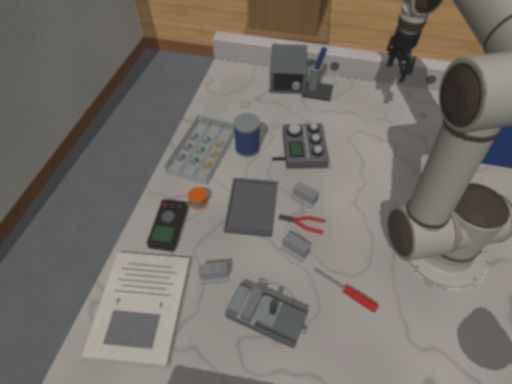

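```bash
cat > h.py <<'E'
import numpy as np,cv2
from scipy.spatial.transform import Rotation as R
from rig import sensors,camera,camera_model
def cm(n):
    m=camera_model(n);f=192/np.tan(np.radians(m["vfov"]/2))
    K=np.array([[f,0,m["cx"]],[0,f,m["cy"]],[0,0,1.]])
    q=m["attitude"];Rm=R.from_quat([q[1],q[2],q[3],q[0]]).as_matrix()
    return K,np.array([m["k1"],0,0,0.]),Rm,np.array(m["origin"])
def ray(n,uv):
    K,d,Rm,o=cm(n)
    p=cv2.undistortPoints(np.array(uv,float).reshape(-1,1,2),K,d).reshape(-1,2)
    return o,np.c_[p,np.ones(len(p))]@Rm.T
def onz(n,uv,z):
    o,r=ray(n,uv);return o+r*((z-o[2])/r[:,2])[:,None]
def proj(n,P):
    K,d,Rm,o=cm(n)
    return cv2.projectPoints(np.array(P,float).reshape(-1,1,3),cv2.Rodrigues(Rm.T)[0],-Rm.T@o,K,d)[0].reshape(-1,2)
def tri(uvt,uvs):
    o1,r1=ray("top",uvt);o2,r2=ray("side",uvs);out=[]
    for a,b in zip(r1,r2):
        s=np.linalg.lstsq(np.c_[a,-b],o2-o1,rcond=None)[0]
        p,q=o1+a*s[0],o2+b*s[1];out.append(np.r_[(p+q)/2,np.linalg.norm(p-q)])
    return np.array(out)
def crop(img,x0,y0,x1,y1,s,fn):
    c=img[y0:y1,x0:x1];c=cv2.resize(c,None,fx=s,fy=s,interpolation=cv2.INTER_CUBIC)
    c=cv2.convertScaleAbs(c,alpha=1.5)
    st=10
    for x in range((x0+st-1)//st*st,x1,st):
        cv2.line(c,((x-x0)*s,0),((x-x0)*s,4),(0,255,255),1)
        if x%20==0:cv2.putText(c,str(x),((x-x0)*s,14),0,.35,(0,255,255),1)
    for y in range((y0+st-1)//st*st,y1,st):
        cv2.line(c,(0,(y-y0)*s),(4,(y-y0)*s),(0,255,255),1)
        if y%20==0:cv2.putText(c,str(y),(6,(y-y0)*s+4),0,.35,(0,255,255),1)
    cv2.imwrite(fn,c)
E
python3 - <<'E'
from h import *
t=cv2.imread("pics/top0.png");s=cv2.imread("pics/side0.png")
crop(t,115,150,245,270,6,"pics/t1.png")
crop(t,210,150,400,270,4,"pics/t2.png")
crop(s,180,170,330,350,3,"pics/s1.png")
crop(s,220,100,350,260,3,"pics/s2.png")
E
```

```text
(no output)
```

View pics/t1.png

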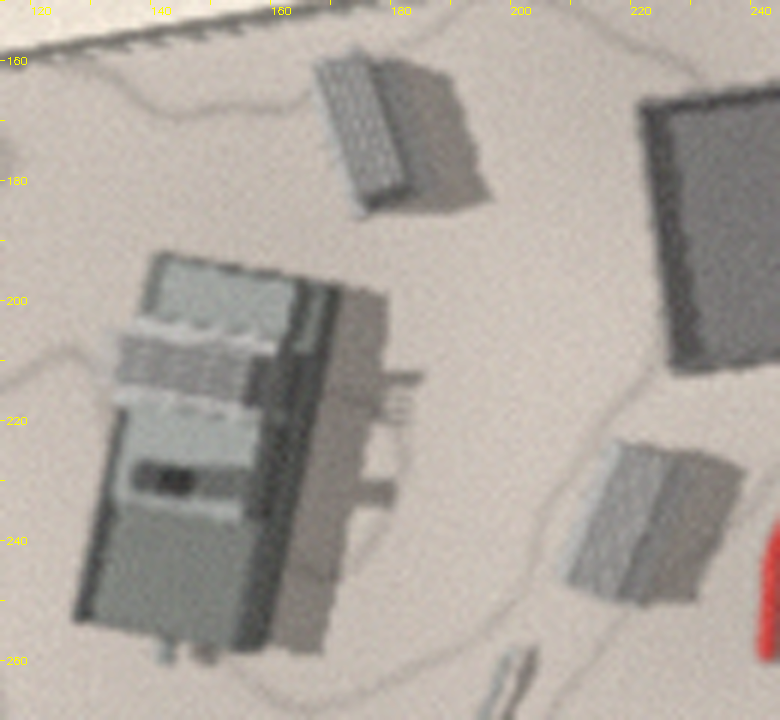

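View pics/t2.png

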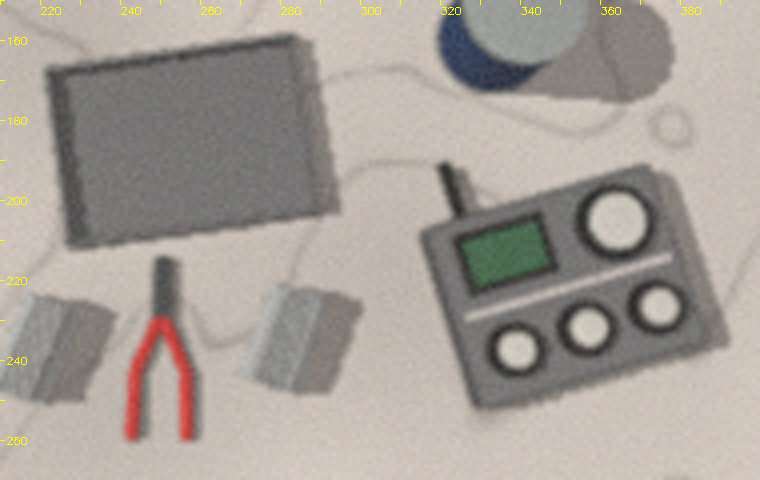

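View pics/s1.png

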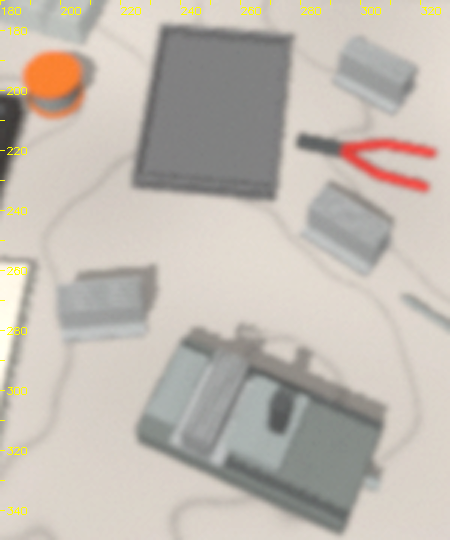

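View pics/s2.png

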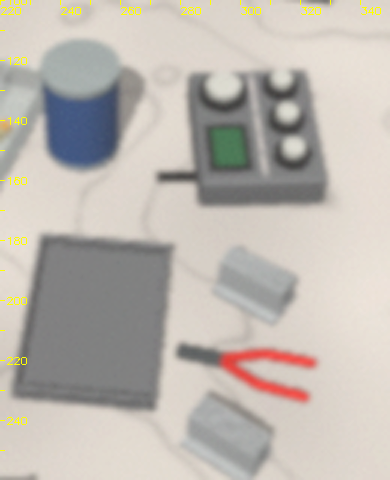

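```bash
python3 - <<'E'
from h import *
np.set_printoptions(precision=1,suppress=True)
t=cv2.imread("pics/top0.png");s=cv2.imread("pics/side0.png")
def blobs(img,x0,y0,x1,y1,th):
    g=img.min(2);m=np.zeros_like(g);m[y0:y1,x0:x1]=(g[y0:y1,x0:x1]>th)*255
    n,l,st,c=cv2.connectedComponentsWithStats(m)
    return [(c[i],st[i,4]) for i in range(1,n)if 15<st[i,4]<600]
for r in blobs(t,318,192,383,245,120):print("T",r, onz("top",[r[0]],67))
for r in blobs(s,286,122,325,160,120):print("S",r, onz("side",[r[0]],67))
# tray rim corners outer
tr=[(221.5,167.5),(281.5,158.5),(292.5,203.0),(227.5,212)]
trs=[(231.5,178),(277,181.5),(271.5,236),(224,232)]
print("tray",onz("top",tr,22)); print(onz("side",trs,22))
A=[(168.3,160.8),(176.7,159.7),(183.6,180.8),(175.8,184.5)]
print("A",onz("top",A,48))
print("vise",onz("top",[(141,192),(165,196),(155,257),(127.5,253)],35))
E
```

```text
T (array([342.7, 193.8]), np.int32(111)) [[ 562.1 -288.4   67. ]]
T (array([381., 195.]), np.int32(21)) [[ 556.7 -408.2   67. ]]
T (array([363.9, 204.8]), np.int32(109)) [[ 526.7 -352.9   67. ]]
T (array([374.5, 226.3]), np.int32(34)) [[ 460.2 -381.6   67. ]]
T (array([356.9, 231.6]), np.int32(38)) [[ 444.8 -326.4   67. ]]
T (array([338.9, 236.9]), np.int32(38)) [[ 429.6 -270.2   67. ]]
T (array([377.3, 243.1]), np.int32(31)) [[ 409.  -387.2   67. ]]
S (array([302.7, 125.1]), np.int32(166)) [[ 497.4 -374.4   67. ]]
S (array([315.5, 136.7]), np.int32(22)) [[ 443.1 -325.4   67. ]]
S (array([317.6, 148.1]), np.int32(27)) [[ 427.9 -271.5   67. ]]
tray [[ 660.4   92.5   22. ]
 [ 687.7 -104.5   22. ]
 [ 540.5 -136.1   22. ]
 [ 514.5   73.    22. ]]
[[ 694.1 -106.3   22. ]
 [ 539.8 -127.9   22. ]
 [ 512.3   86.4   22. ]
 [ 657.3  107.1   22. ]]
A [[679.6 261.6  48. ]
 [682.8 234.5  48. ]
 [613.5 210.8  48. ]
 [601.9 235.5  48. ]]
vise [[581.2 351.   35. ]
 [567.2 272.6  35. ]
 [375.1 299.5  35. ]
 [388.  387.3  35. ]]
```

```bash
python3 - <<'E'
from h import *
np.set_printoptions(precision=1,suppress=True)
t=cv2.imread("pics/top0.png");s=cv2.imread("pics/side0.png")
crop(t,212,152,302,220,8,"pics/t3.png")
crop(s,215,170,305,245,8,"pics/s3.png")
for n,img,(x0,y0,x1,y1) in(("top",t,(212,150,302,216)),("side",s,(215,170,285,245))):
    g=cv2.cvtColor(img,cv2.COLOR_BGR2GRAY)
    print([int(v) for v in g[185 if n=="top" else 205,x0:x1]])
    m=np.zeros_like(g);m[y0:y1,x0:x1]=(g[y0:y1,x0:x1]<107)*255
    c=max(cv2.findContours(m,0,2)[0],key=cv2.contourArea)
    print(n,cv2.minAreaRect(c),cv2.approxPolyDP(cv2.convexHull(c),4,True).reshape(-1,2))
# expected
c=np.array([601,-12]);a=np.radians(8.1)
Rm=np.array([[np.cos(a),-np.sin(a)],[np.sin(a),np.cos(a)]])
for z in(0,22):
  for n in("top","side"):
    print(z,n,proj(n,[np.r_[c+Rm@np.array(p),z] for p in((75,105),(75,-105),(-75,-105),(-75,105))]).tolist())
E
```

```text
[128, 127, 127, 128, 125, 126, 126, 129, 128, 126, 119, 97, 66, 57, 51, 53, 70, 77, 78, 79, 77, 77, 77, 80, 78, 83, 79, 80, 78, 78, 79, 78, 78, 81, 78, 80, 79, 79, 76, 78, 79, 76, 80, 81, 79, 80, 78, 79, 84, 79, 82, 76, 78, 77, 77, 78, 78, 77, 78, 77, 74, 77, 75, 77, 81, 81, 75, 81, 79, 82, 79, 76, 78, 76, 72, 74, 81, 85, 84, 86, 108, 123, 129, 131, 126, 129, 128, 128, 129, 129]
top ((257.50091552734375, 184.67376708984375), (47.85549545288086, 69.71381378173828), 82.56858825683594) [[287 160]
 [294 203]
 [226 211]
 [222 166]]
[143, 143, 142, 142, 143, 142, 142, 142, 143, 142, 143, 139, 126, 105, 83, 72, 76, 83, 86, 84, 86, 86, 85, 86, 86, 85, 86, 85, 85, 85, 85, 85, 86, 85, 85, 87, 86, 87, 86, 87, 87, 86, 85, 87, 87, 86, 85, 86, 86, 86, 86, 85, 85, 86, 86, 87, 85, 84, 85, 92, 112, 130, 139, 142, 143, 142, 142, 142, 142, 142]
side ((250.33169555664062, 206.68316650390625), (48.55781555175781, 56.02059555053711), 5.710593223571777) [[235 178]
 [277 182]
 [270 236]
 [224 231]]
0 top [[219.16348063657006, 168.89937363176523], [281.3215367221619, 159.32897196977865], [288.9039915792864, 203.4597455602688], [225.49470623670672, 213.36173421780998]]
0 side [[223.9296847799774, 234.28713592838378], [232.86361392666288, 182.4838918230601], [276.14893791744896, 185.77597304717224], [271.71363817289557, 238.3586108341759]]
22 top [[218.44217758557411, 167.53879494196264], [281.76115110036295, 157.79423820960145], [289.4984550551794, 202.7334847915473], [224.8779374441586, 212.82275675537272]]
22 side [[223.45542036887855, 230.55975602038325], [232.55553571732673, 178.4180351945166], [276.42458702442957, 181.723649423495], [271.95276516690313, 234.6609044212166]]
```

View pics/t3.png

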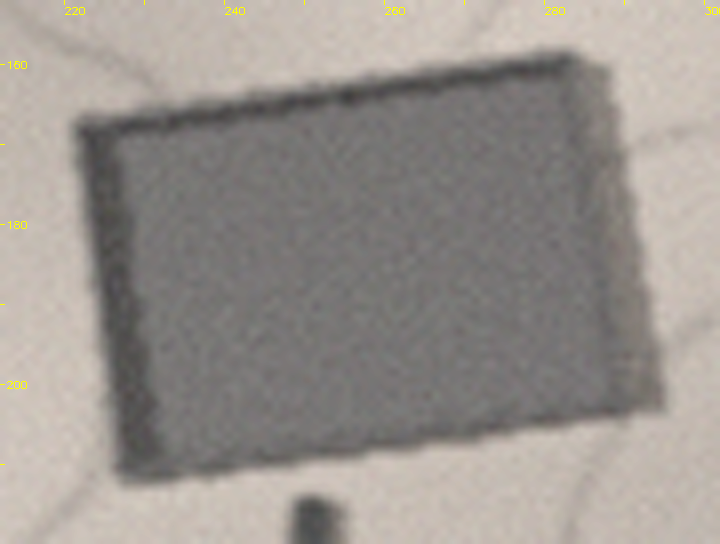

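View pics/s3.png

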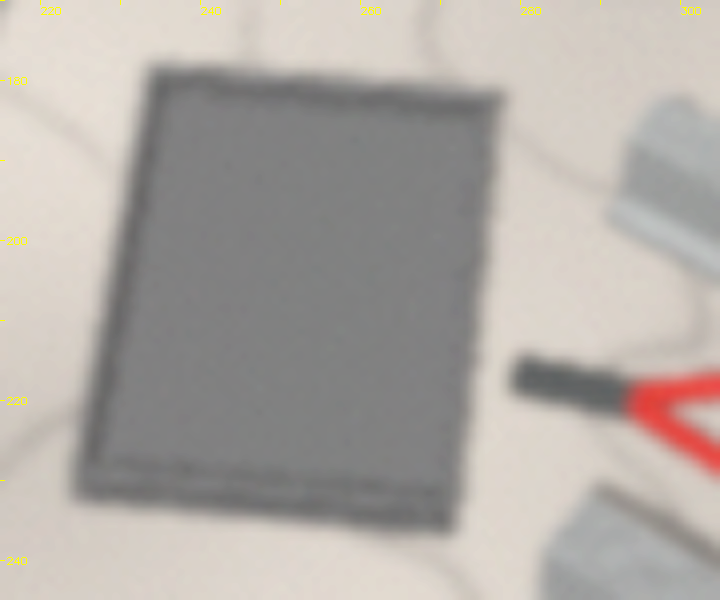

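```bash
python3 - <<'E'
from h import *
t=cv2.imread("pics/top0.png");s=cv2.imread("pics/side0.png")
crop(t,120,185,190,265,7,"pics/t4.png")
crop(s,220,275,315,350,8,"pics/s4.png")
E
```

```text
(no output)
```

View pics/t4.png

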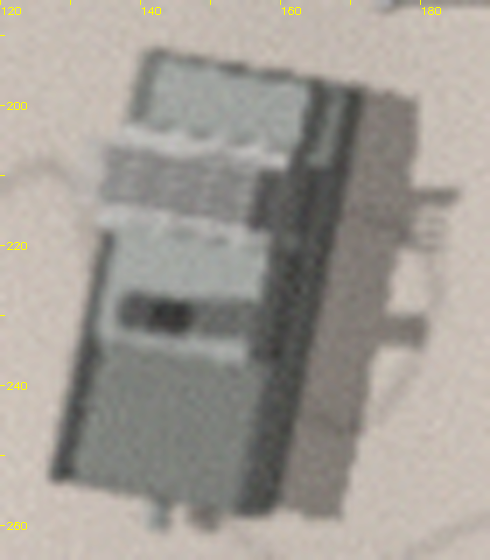

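View pics/s4.png

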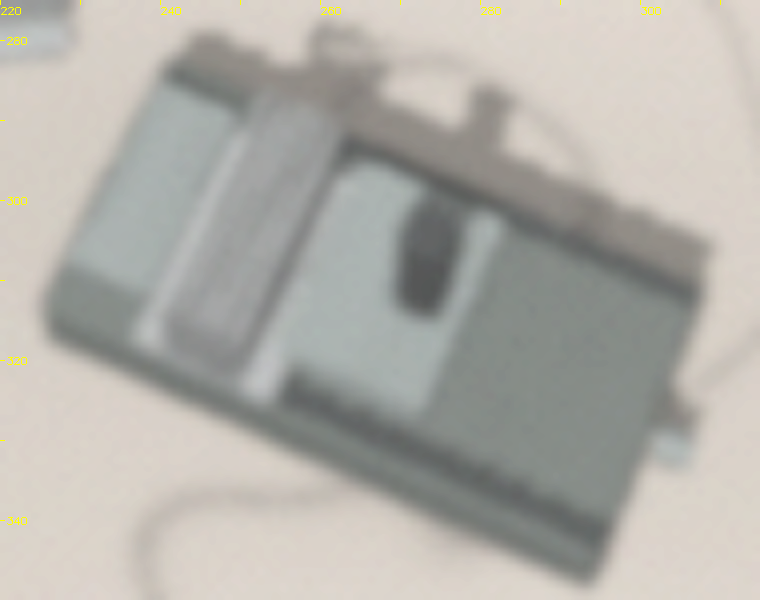

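```bash
python3 - <<'E'
from h import *
np.set_printoptions(precision=1,suppress=True)
print(tri([(138.3,229.8)],[(274.5,302)]))
print("post",onz("top",[(138.3,229.8)],110),onz("side",[(274.5,302)],110))
# fin block top of sink0 z=83: top view corners
print("fins0",onz("top",[(134,206),(133.5,214.5),(155,210),(155,218)],83))
print("fins0 side",onz("side",[(251,287),(262,289),(250,319),(240,316)],83))
# base edges at z=35 top view: far-left corner, near-left, right far, right near
print("base35",onz("top",[(140.5,192),(126.5,253),(169.5,197.3),(157,258.3)],35))
print("base0",onz("top",[(169.5,197.3),(157,258.3)],0))
print("side base0",onz("side",[(225,316),(294,348)],0),)
print("side base35",onz("side",[(240,283),(306,312)],35))
E
```

```text
[[456.4 327.1 118.7   1.7]]
post [[457.6 330.  110. ]] [[455.9 323.7 110. ]]
fins0 [[531.2 355.2  83. ]
 [505.2 355.7  83. ]
 [518.2 289.6  83. ]
 [493.8 288.9  83. ]]
fins0 side [[525.6 287.7  83. ]
 [496.2 286.2  83. ]
 [507.3 370.6  83. ]
 [533.5 369.2  83. ]]
base35 [[581.3 352.6  35. ]
 [388.  390.5  35. ]
 [562.8 257.9  35. ]
 [371.1 293.1  35. ]]
base0 [[567.3 266.7   0. ]
 [369.6 302.9   0. ]]
side base0 [[583.6 351.    0. ]
 [386.  389.1   0. ]]
side base35 [[563.7 263.2  35. ]
 [372.6 301.   35. ]]
```

```bash
python3 -m inch '[2.5,2.9,0,0,-1, 5,5.8,0,0,-1, 7.6,8.7,0,0,-1, 10.2,11.6,0,0,-1, 12.8,14.5,0,0,-1]' 60; python3 -m inch '[1.5,1.7,-2,0,-1, 3,3.4,-4,0,-1, 4.5,5.1,-6,0,-1, 6,6.8,-8,0,-1, 7.4,8.4,-10,0,-1]'
```

```text
t: 0.52
eef_pos: [355.3, -354.4, 230.4]
tcp_rot: [-0.001, 0.978, 0.211, -0.0]
contact_force: [0.6, -0.2, -0.9]
finger_gap: 25.6
t: 0.93
eef_pos: [429.8, -269.2, 129.2]
tcp_rot: [-0.001, 0.978, 0.211, -0.0]
contact_force: [0.2, -0.1, 0.4]
finger_gap: 0.2
```

```bash
python3 -m inch '[0,-0.2,-2,0,-1, -0.1,-0.2,-4,0,-1, -0.1,-0.2,-5,0,-1, -0.1,-0.2,-6,0,-1, -0.1,-0.2,-6,0,-1]'; python3 - <<'E'
from h import *
t=camera("top");s=camera("side")
crop(t,310,180,400,260,7,"pics/t5.png");crop(s,270,90,360,180,6,"pics/s5.png")
E
```

```text
t: 1.35
eef_pos: [428.2, -270.9, 67.6]
tcp_rot: [-0.002, 0.978, 0.211, -0.001]
contact_force: [-0.1, 0.2, 0.4]
finger_gap: 0.0
```

View pics/s5.png

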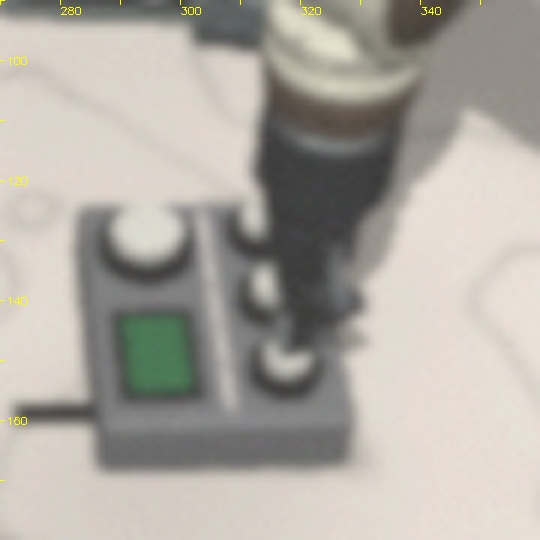

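The fingertip at (319,147) is over the left small key (317,149). Pressing.

```bash
python3 -m inch '[0,0,-0.3,0,-1, 0,0,-0.6,0,-1, 0,0,-0.7,0,-1, 0,0,-0.7,0,-1, 0,0,-0.7,0,-1]'
```

```text
t: 1.87
eef_pos: [429.4, -272.0, 63.5]
tcp_rot: [-0.0, 0.978, 0.21, 0.0]
contact_force: [0.9, -2.3, 4.0]
finger_gap: 0.4
```

```bash
python3 -m inch '[0,0,-0.3,0,-1, 0,0,-0.5,0,-1, 0,0,-0.5,0,-1, 0,0,-0.5,0,-1, 0,0,-0.5,0,-1]'
```

```text
t: 2.28
eef_pos: [429.5, -272.1, 60.8]
tcp_rot: [0.001, 0.978, 0.21, 0.001]
contact_force: [-6.0, 3.5, 21.6]
finger_gap: 0.1
```

```bash
python3 -m inch '[0,0,0,0,-1, 0,0,0,0,-1, 0,0,1,0,-1, 0,0,2,0,-1, 0,0,2.5,0,-1]'; python3 -m inch '[0.5,-1.7,0,0,-1, 1,-3.5,0,0,-1, 1.5,-5.3,0,0,-1, 1.5,-5.3,-1,0,-1, 1.5,-5.3,-1.5,0,-1]'
```

```text
t: 2.7
eef_pos: [429.7, -272.1, 87.2]
tcp_rot: [0.001, 0.978, 0.21, 0.001]
contact_force: [-0.1, 0.0, 0.5]
finger_gap: -0.3
t: 3.12
eef_pos: [444.4, -325.3, 71.2]
tcp_rot: [0.0, 0.978, 0.21, 0.001]
contact_force: [-0.7, 0.3, -0.9]
finger_gap: -0.1
```

```bash
python3 -m inch '[0,0,-0.6,0,-1, 0,0,-1.1,0,-1, 0,0,-1.2,0,-1, 0,0,-1.2,0,-1, 0,0,-1.2,0,-1]';python3 -m inch '[0,0,-0.2,0,-1, 0,0,-0.2,0,-1, 0,0,-0.2,0,-1, 0,0,-0.2,0,-1, 0,0,-0.2,0,-1]'
```

```text
t: 3.53
eef_pos: [444.3, -324.9, 60.9]
tcp_rot: [0.001, 0.978, 0.21, 0.001]
contact_force: [-5.8, 2.1, 15.2]
finger_gap: -0.1
t: 3.95
eef_pos: [444.2, -324.9, 60.9]
tcp_rot: [0.002, 0.978, 0.21, 0.001]
contact_force: [-4.8, 0.5, 15.1]
finger_gap: 0.3
```

Key 2 bottomed. Next key 3 at (460,-381.6).

```bash
python3 -m inch '[0,0,1,0,-1, 0,0,2.5,0,-1, 0.8,-2.8,2.5,0,-1, 1.6,-5.7,2.5,0,-1, 1.6,-5.7,1,0,-1]'; python3 -m inch '[0,0,-0.6,0,-1, 0,0,-1.1,0,-1, 0,0,-1.3,0,-1, 0,0,-1.3,0,-1, 0,0,-1.3,0,-1]'
```

```text
t: 4.37
eef_pos: [462.4, -385.6, 73.6]
tcp_rot: [0.005, 0.978, 0.21, 0.003]
contact_force: [0.2, 0.4, -0.9]
finger_gap: 0.1
t: 4.78
eef_pos: [462.1, -385.4, 61.7]
tcp_rot: [0.005, 0.978, 0.21, 0.003]
contact_force: [-2.8, -2.0, 4.3]
finger_gap: 0.1
```

```bash
python3 -m inch '[0,0,-0.2,0,-1, 0,0,-0.2,0,-1, 0,0,-0.2,0,-1, 0,0,-0.2,0,-1, 0,0,-0.2,0,-1]'
```

```text
t: 5.2
eef_pos: [462.2, -385.3, 61.1]
tcp_rot: [0.006, 0.978, 0.21, 0.003]
contact_force: [-3.1, -1.5, 8.5]
finger_gap: -0.2
```

```bash
python3 -m inch '[0,0,1,0,-1, 0,0,2.5,0,-1, 2.2,1.1,2.5,0,-1, 4.4,2.2,2.5,0,-1, 6.5,3.2,2,0,-1]'; python3 -m inch '[0,0,-0.8,0,-1, 0,0,-1.4,0,-1, 0,0,-2,0,-1, 0,0,-2.2,0,-1, 0,0,-2.2,0,-1]'
```

```text
t: 5.62
eef_pos: [528.5, -352.6, 83.1]
tcp_rot: [0.007, 0.978, 0.21, 0.004]
contact_force: [1.2, 0.7, -0.6]
finger_gap: 0.0
t: 6.03
eef_pos: [528.1, -352.4, 61.5]
tcp_rot: [0.006, 0.978, 0.21, 0.005]
contact_force: [0.3, 2.5, 5.8]
finger_gap: -0.1
```

```bash
python3 -m inch '[0,0,-0.2,0,-1, 0,0,-0.2,0,-1, 0,0,-0.2,0,-1, 0,0,-0.2,0,-1, 0,0,-0.2,0,-1]'
```

```text
t: 6.45
eef_pos: [528.0, -352.5, 61.1]
tcp_rot: [0.007, 0.978, 0.21, 0.006]
contact_force: [0.3, 4.8, 8.7]
finger_gap: 0.2
```

```bash
python3 -m inch '[0,0,3,0,-1, 0,1,7,-7,-1, -1,4,10,-14,0, -1.5,8,12,-21,0, -2,12,14,-28,0]'; python3 -m inch '[-0.3,4,0,-4,0, -0.6,8,0,-7,0, -0.9,12,0,-7,0, -1.2,16,0,-7,0, -1.5,20,0,-7,0]'; python3 - <<'E'
from h import *
cv2.imwrite("pics/top6.png",camera("top"))
E
```

```text
t: 6.87
eef_pos: [507.6, -240.1, 198.9]
tcp_rot: [0.008, 0.999, -0.037, 0.005]
contact_force: [0.5, 0.3, -0.5]
finger_gap: 35.8
t: 7.28
eef_pos: [487.3, -75.4, 199.1]
tcp_rot: [-0.002, 0.997, -0.077, 0.005]
contact_force: [0.7, -0.8, 0.1]
finger_gap: 42.7
```

View pics/top6.png

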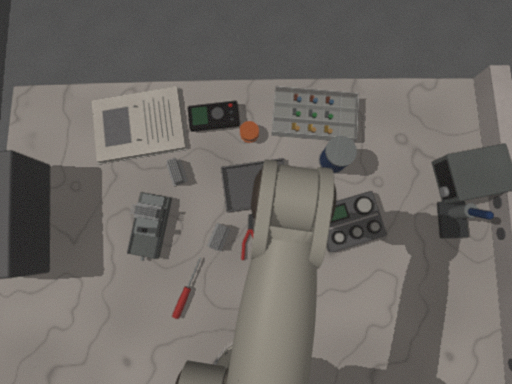

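```bash
python3 -m inch '[-0.3,4,0,-2,0, -0.6,8,0,-2,0, -0.9,12,0,-2,0, -1.2,16,0,-2,0, -1.5,20,0,-2,0]'; python3 -m inch '[-0.3,4,0,0,0, -0.6,8,0,0,0, -0.9,12,-1,0,0, -1.2,16,-2,0,0, -1.5,20.3,-3,0,0]'; python3 -c "
from h import *
np.set_printoptions(precision=4,suppress=True);print(sensors.observe()['eef_pos'],sensors.observe()['tcp_rot'])
t=camera('top');s=camera('side')
crop(t,105,170,205,265,7,'pics/t7.png');crop(s,220,240,330,350,6,'pics/s7.png')"
```

```text
t: 7.75
eef_pos: [461.6, -53.7, 199.2]
tcp_rot: [-0.018, 0.997, -0.068, 0.005]
contact_force: [-0.1, 0.7, 0.1]
finger_gap: 42.5
t: 8.17
eef_pos: [442.1, -20.0, 184.2]
tcp_rot: [-0.033, 0.999, -0.043, 0.005]
contact_force: [-0.2, 0.9, -0.1]
finger_gap: 42.7
[442.0692 -19.965  184.1832] [-0.0329  0.9985 -0.0433  0.0053]
```

View pics/s7.png

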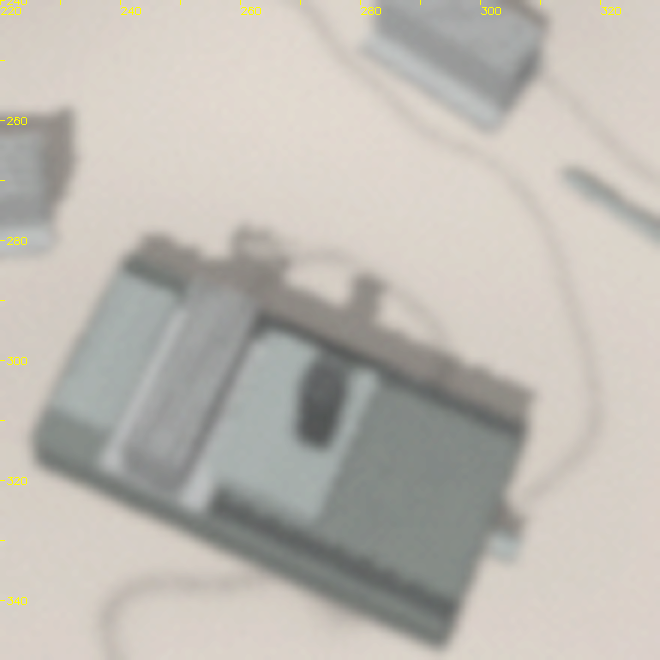

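View pics/t7.png

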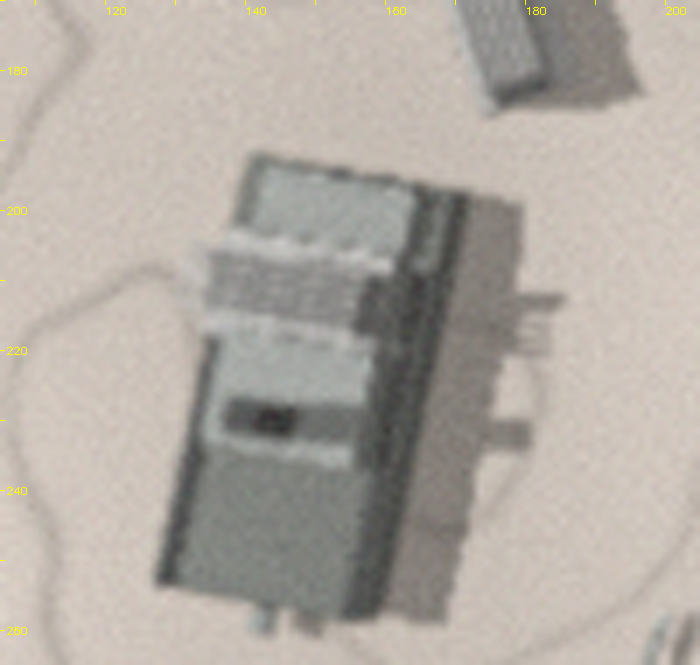

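```bash
python3 -c "
from h import *
np.set_printoptions(precision=3,suppress=True);print(sensors.observe()['qpos'])"
```

```text
[-0.088 -0.191 -0.183  1.572  0.066  3.141]
```

```bash
python3 -m inch '[0.3,2,0.5,7,0, 0.6,4,1,14,0, 0.9,7,1.5,21,0, 1.2,10,1.5,28,0, 1.5,13,1.5,35,0]'; python3 -m inch '[0,3,0,7,0, 0,6,0,14,0, 0,9,0,21,0, 0,12,0,28,0, 0,15,0,35,0]'; python3 -m inch '[0,1,0,7,0, 0,2,0,14,0, 0,3,0,21,0, 0,4,0,28,0, 0,5,0,35,0]';python3 -m inch '[0,0,0,7,0, 0,0,0,14,0, 0,0,0,21,0, 0,0,0,28,0, 0,0,0,35,0]';python3 -c "
from h import *
np.set_printoptions(precision=3,suppress=True);print(sensors.observe()['qpos'])"
```

```text
t: 8.68
eef_pos: [456.9, 110.8, 199.0]
tcp_rot: [-0.033, 0.965, 0.261, -0.005]
contact_force: [1.1, 0.2, -0.2]
finger_gap: 42.7
t: 9.1
eef_pos: [457.0, 262.1, 198.8]
tcp_rot: [-0.029, 0.84, 0.541, -0.015]
contact_force: [0.2, -0.1, -0.2]
finger_gap: 42.9
t: 9.52
eef_pos: [457.3, 312.5, 198.5]
tcp_rot: [-0.023, 0.636, 0.771, -0.023]
contact_force: [0.4, -0.3, -0.8]
finger_gap: 42.8
t: 9.93
eef_pos: [457.7, 312.3, 198.1]
tcp_rot: [-0.015, 0.372, 0.927, -0.03]
contact_force: [0.6, -0.1, -0.2]
finger_gap: 42.8
[ 0.603  0.155  0.185  1.667 -0.007  1.366]
```

```bash
python3 -c "
from h import *
np.set_printoptions(precision=4,suppress=True);o=sensors.observe();q=o['tcp_rot'];M=R.from_quat([q[1],q[2],q[3],q[0]])
print(M.as_matrix(),M.inv().apply([0,0,-1]))
q=[.9985,-.0433,.0053,-.0329];M=R.from_quat(q);print(M.as_matrix(),M.inv().apply([0,0,-1]))
q=[.997,-.077,.005,-.002];M=R.from_quat(q);print(M.inv().apply([0,0,-1]))
"
```

```text
[[-0.7222  0.6898 -0.0504]
 [ 0.6916  0.7209 -0.0436]
 [ 0.0062 -0.0663 -0.9978]] [-0.0062  0.0663  0.9978]
[[ 0.9962 -0.0861  0.0134]
 [-0.0868 -0.9941  0.0652]
 [ 0.0077 -0.0662 -0.9978]] [-0.0077  0.0662  0.9978]
[-0.0097  0.0048  0.9999]
```

```bash
for i in 1; do python3 -m inch '[0,0,0,7,0, 0,0,0,14,0, 0,0,0,21,0, 0,0,0,28,0, 0,0,0,35.5,0]'; python3 -m inch '[0,0,0,7,0, 0,0,0,14,0, 0,0,0,21,0, 0,0,0,28,0, 0,0,0,35.5,0]'; python3 -m inch '[0,0,0,7,0, 0,0,0,14,0, 0,0,0,21,0, 0,0,0,28,0, 0,0,0,35.5,0]'; python3 -m inch '[0,0,0,7,0, 0,0,0,14,0, 0,0,0,21,0, 0,0,0,28,0, 0,0,0,35.5,0]'; python3 -m inch '[0,0,0,7,0, 0,0,0,14,0, 0,0,0,21,0, 0,0,0,28,0, 0,0,0,35.5,0]'; python3 -m inch '[0,0,0,7,0, 0,0,0,14,0, 0,0,0,21,0, 0,0,0,28,0, 0,0,0,35.5,0]'; done |grep -A1 eef; python3 -c "
from h import *
np.set_printoptions(precision=3,suppress=True);print(sensors.observe()['qpos'])"
```

```text
eef_pos: [458.1, 312.1, 197.7]
tcp_rot: [-0.006, 0.072, 0.997, -0.033]
--
eef_pos: [458.4, 311.9, 197.5]
tcp_rot: [0.005, -0.235, 0.971, -0.033]
--
eef_pos: [458.7, 311.7, 197.2]
tcp_rot: [0.015, -0.52, 0.854, -0.031]
--
eef_pos: [459.0, 311.5, 197.0]
tcp_rot: [-0.023, 0.755, -0.655, 0.025]
--
eef_pos: [459.4, 311.2, 196.8]
tcp_rot: [-0.029, 0.919, -0.393, 0.017]
--
eef_pos: [459.7, 310.9, 196.6]
tcp_rot: [-0.033, 0.995, -0.095, 0.007]
[ 0.573  0.034  0.052  1.536  0.043 -2.378]
```

```bash
(python3 -m inch '[0,0,0,7,0, 0,0,0,14,0, 0,0,0,21,0, 0,0,0,28,0, 0,0,0,35.5,0]';python3 -m inch '[0,-3,0,0,0, 0,-6,0,0,0, 0,-9,0,0,0, 0,-12,0,0,0, 0,-15,0,0,0]') |grep -A1 eef; python3 -c "
from h import *
np.set_printoptions(precision=3,suppress=True);print(sensors.observe()['qpos'])"
```

```text
eef_pos: [460.0, 310.6, 196.4]
tcp_rot: [-0.033, 0.977, 0.213, -0.003]
--
eef_pos: [447.4, 194.3, 196.2]
tcp_rot: [-0.022, 0.981, 0.191, -0.001]
[ 0.384 -0.079 -0.059  1.584  0.043 -3.141]
```

```bash
(python3 -m inch '[0,-4,0,0,0, 0,-8,0,0,0, 0,-12,0,0,0, 0,-16,0,0,0, 0,-20,0,0,0]') |grep -A1 eef; python3 -c "
from h import *
np.set_printoptions(precision=3,suppress=True);print(sensors.observe()['qpos'])"
```

```text
eef_pos: [415.0, 148.3, 196.2]
tcp_rot: [-0.007, 0.986, 0.166, 0.002]
[ 0.335 -0.19  -0.158  1.597  0.013 -3.141]
```

```bash
(python3 -m inch '[0,-2,0,0,0, 0,-4,0,0,0, 0,-6,0,0,0, 0,-8,0,0,0, 0,-10,0,0,0]') |grep -A1 eef; python3 -c "
from h import *
np.set_printoptions(precision=4,suppress=True);o=sensors.observe();print(o['qpos']);q=o['tcp_rot'];M=R.from_quat([q[1],q[2],q[3],q[0]])
print(M.inv().apply([0,0,-1]))"
```

```text
eef_pos: [398.3, 112.4, 196.2]
tcp_rot: [0.008, 0.99, 0.142, 0.004]
[ 0.2868 -0.2534 -0.2097  1.6089 -0.017  -3.1406]
[-0.0057 -0.017   0.9998]
```

```bash
(python3 -m inch '[1,4,0,-7,0, 2,8,0,-14,0, 3,12,0,-21,0, 4,16,0,-28,0, 5,20,0,-35,0]'; python3 -m inch '[0,0,0,-7,0, 0,0,0,-14,0, 0,0,0,-21,0, 0,0,0,-28,0, 0,0,0,-35,0]'; python3 -m inch '[0,0,0,-7,0, 0,0,0,-14,0, 0,0,0,-21,0, 0,0,0,-28,0, 0,0,0,-35,0]'; python3 -m inch '[0,0,0,-7,0, 0,0,0,-14,0, 0,0,0,-21,0, 0,0,0,-28,0, 0,0,0,-35,0]'; python3 -m inch '[0,0,0,-7,0, 0,0,0,-14,0, 0,0,0,-21,0, 0,0,0,-28,0, 0,0,0,-35,0]';)|grep -A1 eef;python3 -c "
from h import *
np.set_printoptions(precision=4,suppress=True);o=sensors.observe();print(o['qpos']);q=o['tcp_rot'];M=R.from_quat([q[1],q[2],q[3],q[0]])
print(M.inv().apply([0,0,-1]),M.as_euler('xyz',degrees=True))"
```

```text
eef_pos: [446.3, 306.0, 196.2]
tcp_rot: [0.009, 0.988, -0.156, 0.002]
--
eef_pos: [446.2, 306.2, 195.9]
tcp_rot: [0.009, 0.894, -0.448, -0.001]
--
eef_pos: [446.2, 306.1, 195.8]
tcp_rot: [0.008, 0.716, -0.698, -0.004]
--
eef_pos: [446.2, 306.1, 195.6]
tcp_rot: [-0.007, -0.47, 0.883, 0.006]
--
eef_pos: [446.1, 306.0, 195.4]
tcp_rot: [-0.005, -0.18, 0.984, 0.008]
[0.5913 0.057  0.0747 1.5909 0.0188 0.2296]
[-0.0067 -0.0178  0.9998] [ 178.982    -0.382  -159.2745]
```

```bash
(python3 -m inch '[0.3,0.5,-0.5,-7,0, 0.6,1,-1,-14,0, 0.9,1.5,-2,-21,0, 1.1,2.2,-3,-28,0, 1.1,2.2,-4,-31.7,0]')|grep -A1 eef;python3 -c "
from h import *
t=camera('top');s=camera('side')
crop(t,105,170,205,265,7,'pics/t8.png');crop(s,220,240,330,350,6,'pics/s8.png')"
```

```text
eef_pos: [457.4, 328.8, 154.7]
tcp_rot: [-0.002, 0.099, 0.995, 0.009]
```

View pics/s8.png

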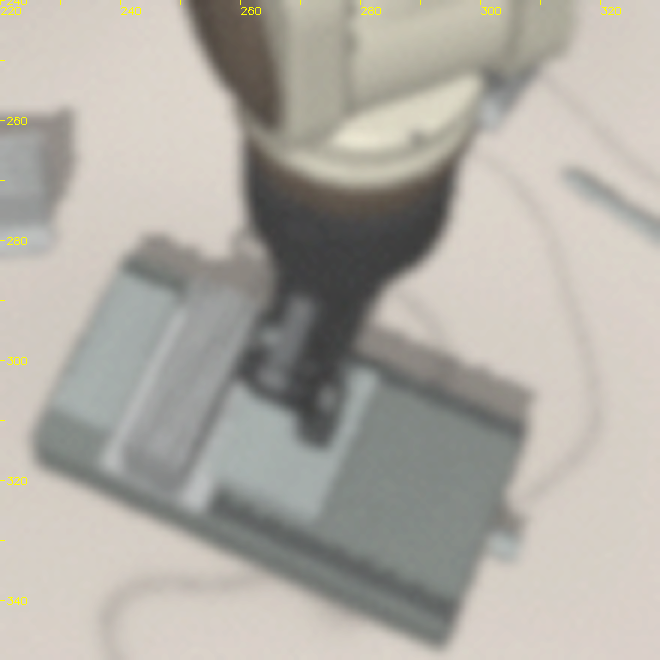

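```bash
(python3 -m inch '[0,-0.1,-1.5,0,0, 0,-0.1,-3,0,0, 0,-0.1,-4,0,0, 0,-0.1,-5,0,0, 0,-0.1,-5.5,0,0]';)|grep -A2 eef; python3 -c "
from h import *
s=camera('side')
crop(s,220,240,330,350,6,'pics/s9.png')"
```

```text
eef_pos: [456.2, 326.4, 97.7]
tcp_rot: [-0.004, 0.096, 0.995, 0.008]
contact_force: [-0.4, 0.7, 0.2]
```

View pics/s9.png

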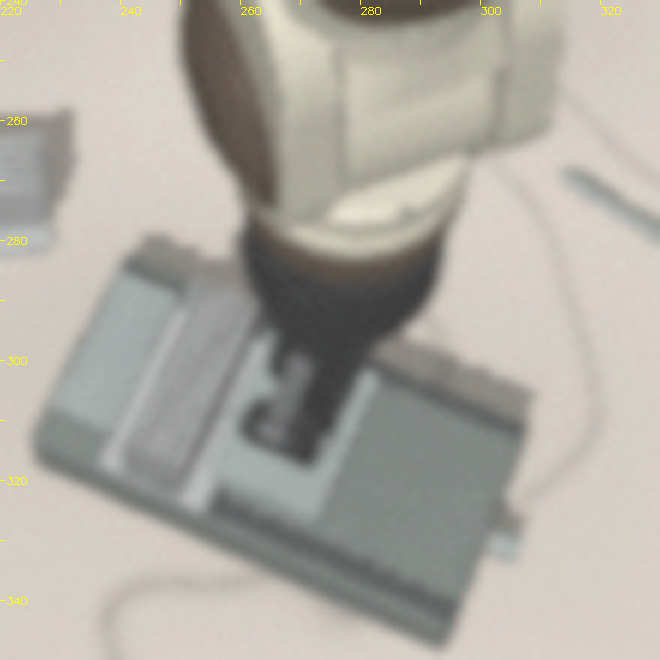

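No contact and the finger straddles the post (near tip at ~(265,312)). Go lower and pinch.

```bash
(python3 -m inch '[0,0.1,-0.5,0,0, 0,0.1,-1.2,0,0, 0,0.1,-1.9,0,0, 0,0.1,-2.4,0,0, 0,0.1,-2.4,0,0]'; python3 -m inch '[0,0,0,0,-0.3, 0,0,0,0,-0.5, 0,0,0,0,-0.6, 0,0,0,0,-1, 0,0,0,0,-1]' 30)|grep -A3 eef
```

```text
eef_pos: [455.5, 327.0, 71.7]
tcp_rot: [-0.005, 0.096, 0.995, 0.007]
contact_force: [-0.9, -0.1, -0.5]
finger_gap: 43.1
--
eef_pos: [456.0, 329.2, 72.2]
tcp_rot: [-0.005, 0.095, 0.995, 0.009]
contact_force: [2.7, 13.6, -5.0]
finger_gap: 15.4
```

```bash
(python3 -m inch '[0,0.3,0,0,-1, -0.5,0.4,0,0,-1, -1,0.5,0,0,-1, -1.5,0.6,0,0,-1, -2,0.7,0,0,-1]'; python3 -m inch '[-0.5,0.1,0,0,-1, -1,0.2,0,0,-1, -1.5,0.3,0,0,-1, -2,0.4,0,0,-1, -2.5,0.5,0,0,-1]')|grep -A3 eef
```

```text
eef_pos: [435.9, 333.2, 72.1]
tcp_rot: [-0.004, 0.096, 0.995, 0.006]
contact_force: [0.8, -15.4, 3.8]
finger_gap: 15.5
--
eef_pos: [410.5, 338.0, 72.1]
tcp_rot: [-0.004, 0.096, 0.995, 0.006]
contact_force: [3.0, -4.3, -0.6]
finger_gap: 15.9
```

```bash
(python3 -m inch '[-0.2,0,0,0,-1, -0.4,0.1,0,0,-1, -0.6,0.1,0,0,-1, -0.6,0.1,0,0,-1, -0.6,0.1,0,0,-1]'; python3 -m inch '[0,0,0,0,-0.4, 0,0,0,0,0, 0,0,0,0,0, 0,0,1,0,0, 0,0,3,0,0]';python3 -m inch '[0,0,3,0,0, 0,0,6,0,0, 0.5,0,8,0,0, 1,0,9,0,0, 2,0,10,0,0]';)|grep -A3 eef; python3 -c "
from h import *
s=camera('side');t=camera('top')
crop(s,220,240,330,350,6,'pics/s10.png')
cv2.imwrite('pics/t10.png',t)"
```

```text
eef_pos: [404.3, 339.2, 72.2]
tcp_rot: [-0.004, 0.096, 0.995, 0.006]
contact_force: [0.5, 0.6, -2.0]
finger_gap: 15.7
--
eef_pos: [403.3, 338.5, 101.0]
tcp_rot: [-0.006, 0.096, 0.995, 0.005]
contact_force: [0.8, -0.4, 0.9]
finger_gap: 42.4
--
eef_pos: [423.4, 338.9, 203.8]
tcp_rot: [-0.005, 0.096, 0.995, 0.006]
contact_force: [1.0, 0.5, -0.1]
finger_gap: 42.9
```

View pics/s10.png

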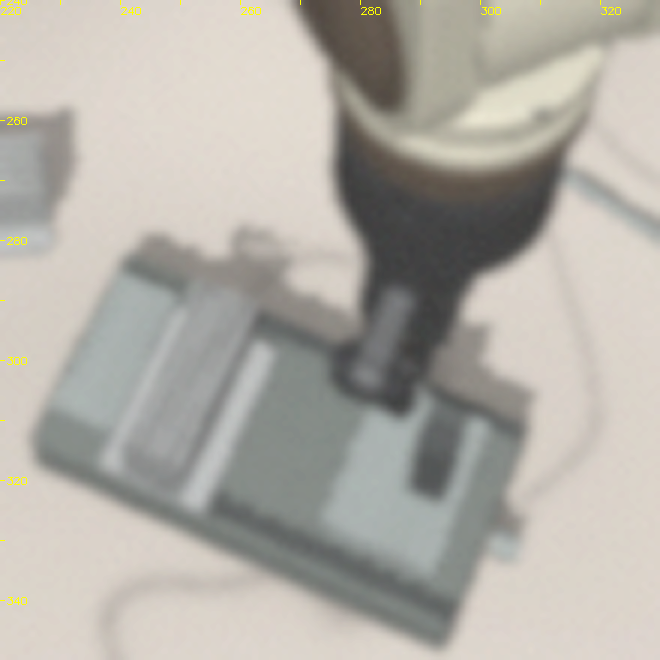

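View pics/t10.png

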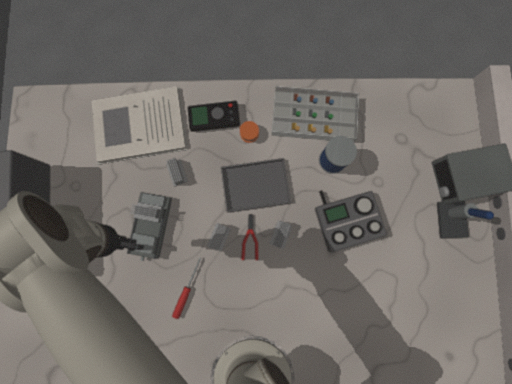

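```bash
(python3 -m inch '[2,-0.4,0,-7,0.3, 4,-0.8,0,-14,0.3, 6,-1.2,0,-21,0.3, 8,-1.6,0,-28,0.3, 9,-1.9,0,-35,0.3]'; python3 -m inch '[0,0,0,-7,0.3, 0,0,0,-14,0.3, 0,0,0,-21,0.3, 0,0,0,-28,0.3, 0,0,0,-35,0.3]'; python3 -m inch '[0,0,-1,-7,0.3, 0,0,-2,-14,0.3, 0,0,-3,-20,0.3, 0,0,-4,-20,0.3, 0,0,-5,-20,0.3]')|grep -A3 eef;  python3 -c "
from h import *
s=camera('side');t=camera('top')
crop(s,220,240,330,350,6,'pics/s11.png')"
```

```text
eef_pos: [515.7, 319.5, 202.5]
tcp_rot: [-0.003, 0.394, 0.919, 0.007]
contact_force: [0.3, 0.1, 0.8]
finger_gap: 55.4
--
eef_pos: [515.1, 319.4, 202.0]
tcp_rot: [-0.001, 0.655, 0.756, 0.007]
contact_force: [0.2, -0.1, 0.2]
finger_gap: 55.5
--
eef_pos: [514.6, 319.4, 151.1]
tcp_rot: [0.0, 0.775, 0.632, 0.006]
contact_force: [0.6, -0.0, -0.2]
finger_gap: 55.7
```

View pics/s11.png

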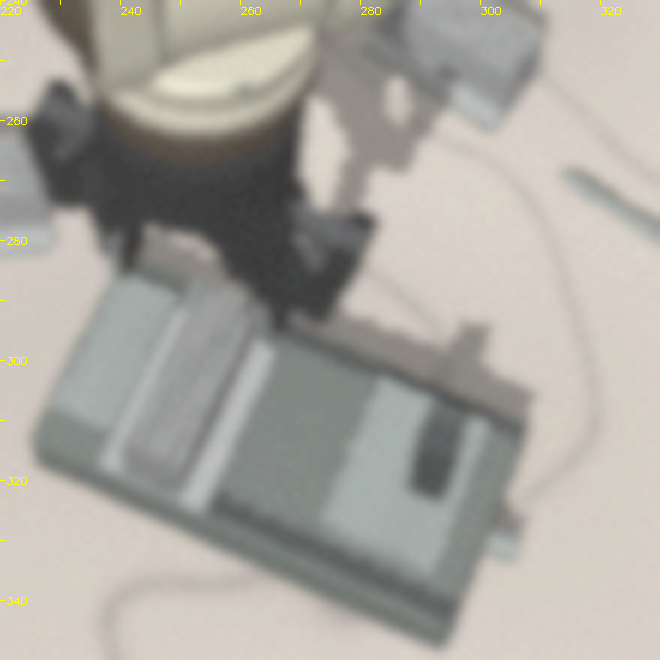

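```bash
(python3 -m inch '[0,0,-1.5,0,0.3, 0,0,-3,0,0.3, 0,0,-4.5,0,0.3, 0,0,-5.5,0,0.3, 0,0,-5.5,0,0.3]')|grep -A3 eef;  python3 -c "
from h import *
s=camera('side');t=camera('top')
crop(s,220,240,330,350,6,'pics/s12.png')"
```

```text
eef_pos: [513.3, 318.5, 92.8]
tcp_rot: [-0.0, 0.774, 0.633, 0.004]
contact_force: [0.3, 0.2, -0.3]
finger_gap: 55.5
```

View pics/s12.png

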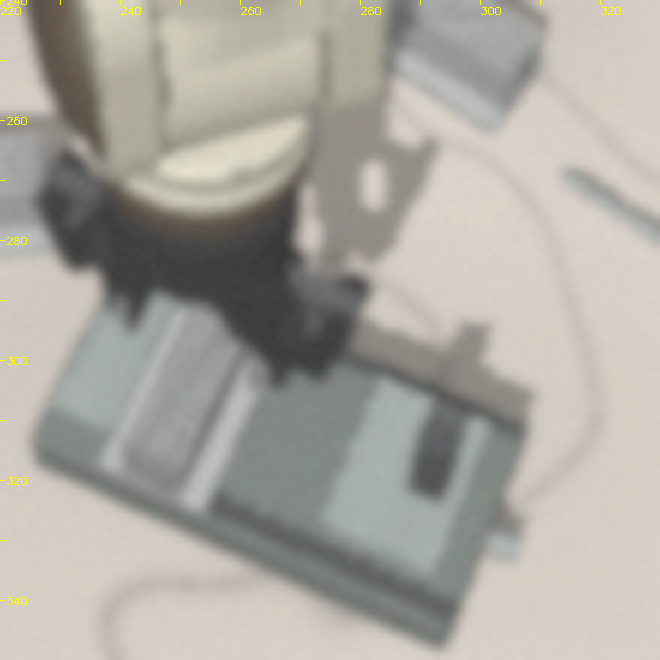

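```bash
(python3 -m inch '[0.1,0.2,-1,0,0.3, 0.1,0.2,-2,0,0.3, 0.1,0.2,-3,0,0.3, 0.1,0.2,-4,0,0.3, 0.1,0.2,-4,0,0.3]';python3 -m inch '[0,0,0,0,0, 0,0,0,0,-0.2, 0,0,0,0,-0.5, 0,0,0,0,-0.8, 0,0,0,0,-0.8]' 40)|grep -A3 eef
```

```text
eef_pos: [514.0, 320.3, 52.3]
tcp_rot: [-0.0, 0.774, 0.633, 0.003]
contact_force: [-0.6, 0.0, -0.9]
finger_gap: 55.8
--
eef_pos: [514.1, 320.4, 52.5]
tcp_rot: [-0.0, 0.775, 0.633, 0.003]
contact_force: [0.1, -0.2, -1.0]
finger_gap: 27.5
```

```bash
(python3 -m inch '[0,0,1,0,-0.8, 0,0,3,0,-0.8, 0,0,5,0,-0.8, 0,0,7.5,0,-0.8, 0,0,10,0,-0.8]';python3 -m inch '[1.3,-3.3,0,4,-0.8, 2.6,-6.6,0,8,-0.8, 3.9,-9.9,0,12,-0.8, 5.2,-13.2,0,16,-0.8, 6.5,-16.5,0,19.6,-0.8]';python3 -m inch '[1,-2.5,0,0,-0.8, 2,-5,0,0,-0.8, 3,-7.5,0,0,-0.8, 4,-10,0,0,-0.8, 4.9,-12,0,0,-0.8]')|grep -A3 eef;python3 -c "
from h import *
s=camera('side');t=camera('top')
cv2.imwrite('pics/s13.png',s)"
```

```text
eef_pos: [513.8, 320.2, 154.1]
tcp_rot: [-0.0, 0.775, 0.633, 0.003]
contact_force: [0.1, 0.0, -2.5]
finger_gap: 27.5
--
eef_pos: [579.1, 153.7, 155.1]
tcp_rot: [-0.0, 0.654, 0.756, 0.004]
contact_force: [0.9, 0.2, -2.3]
finger_gap: 27.6
--
eef_pos: [628.6, 31.8, 155.9]
tcp_rot: [-0.0, 0.654, 0.756, 0.004]
contact_force: [-0.0, -0.5, -3.0]
finger_gap: 27.3
```

View pics/s13.png

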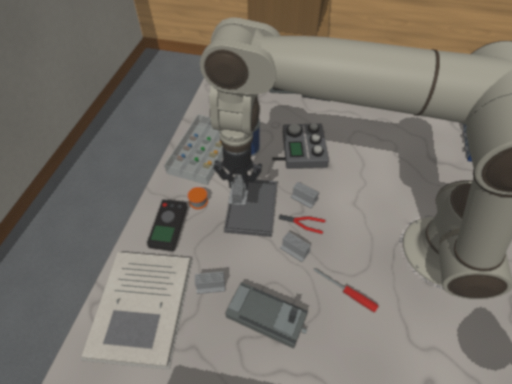

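```bash
(python3 -m inch '[0,0.2,-2.5,0,-0.8, 0,0.2,-5,0,-0.8, 0,0.2,-7.5,0,-0.8, 0,0.2,-9.5,0,-0.8, 0,0.2,-11,0,-0.8]')|grep -A3 eef;python3 -c "
from h import *
s=camera('side');t=camera('top')
crop(s,215,160,305,250,7,'pics/s14.png')"
```

```text
eef_pos: [628.0, 33.4, 43.9]
tcp_rot: [-0.001, 0.655, 0.756, 0.003]
contact_force: [0.6, -0.1, -3.1]
finger_gap: 27.4
```

View pics/s14.png

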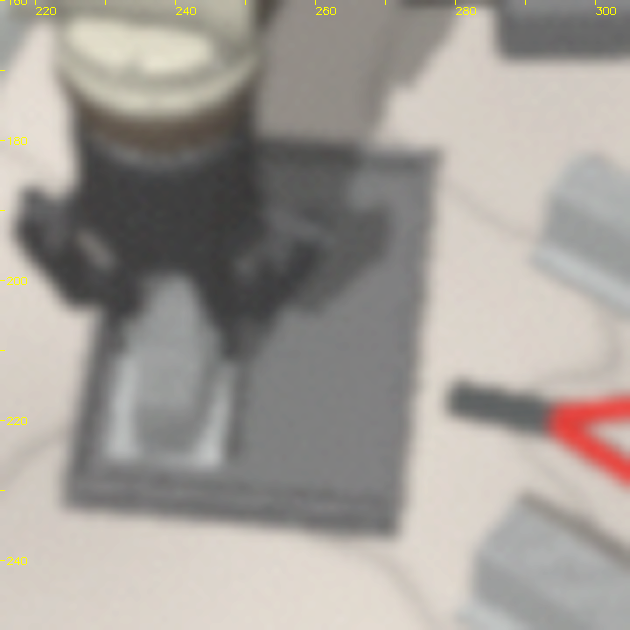

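```bash
python3 -c "
from h import *
np.set_printoptions(precision=1,suppress=True)
P=onz('side',[(229.5,226.3),(246,227)],26);print(P)
a=np.radians(8);M=np.array([[np.cos(a),np.sin(a)],[-np.sin(a),np.cos(a)]])
print((P[:,:2]-[601,-18])@M.T)"
```

```text
[[645.7  85.5  26. ]
 [595.4  75.9  26. ]]
[[58.7 96.3]
 [ 7.5 93.7]]
```

```bash
(python3 -m inch '[0.1,-0.6,0,0,-0.8, 0.1,-0.6,-0.7,0,-0.8, 0.1,-0.6,-1.4,0,-0.8, 0.1,-0.6,-2.1,0,-0.8, 0.1,-0.6,-2.1,0,-0.8]';python3 -m inch '[0,0,0,0,-0.5, 0,0,0,0,-0.2, 0,0,0,0,0, 0,0,0,0,0.1, 0,0,0,0,0.1]')|grep -A3 eef
```

```text
eef_pos: [628.5, 27.3, 22.0]
tcp_rot: [-0.001, 0.655, 0.755, 0.002]
contact_force: [0.3, -0.3, -1.5]
finger_gap: 27.7
--
eef_pos: [628.6, 27.3, 22.2]
tcp_rot: [-0.001, 0.655, 0.756, 0.002]
contact_force: [0.6, 0.1, 0.2]
finger_gap: 46.8
```

```bash
(python3 -m inch '[0,0,2,0,0.1, 0,0,5,0,0.1, 0,0,9,0,0.1, 0,0,12,0,0.1, 0,0,15,0,0.1]')|grep -A3 eef;python3 -c "
from h import *
s=camera('side');t=camera('top')
cv2.imwrite('pics/s15f.png',s);cv2.imwrite('pics/t15f.png',t)
crop(s,180,160,330,310,4,'pics/s15.png');crop(t,150,150,310,270,5,'pics/t15.png')"
```

```text
eef_pos: [628.6, 27.3, 174.4]
tcp_rot: [-0.001, 0.655, 0.756, 0.003]
contact_force: [1.0, 0.1, -0.5]
finger_gap: 47.0
```

View pics/s15.png

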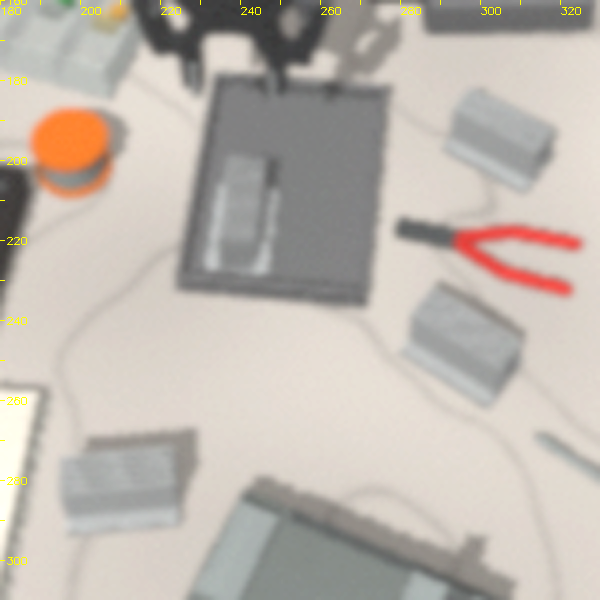

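View pics/t15.png

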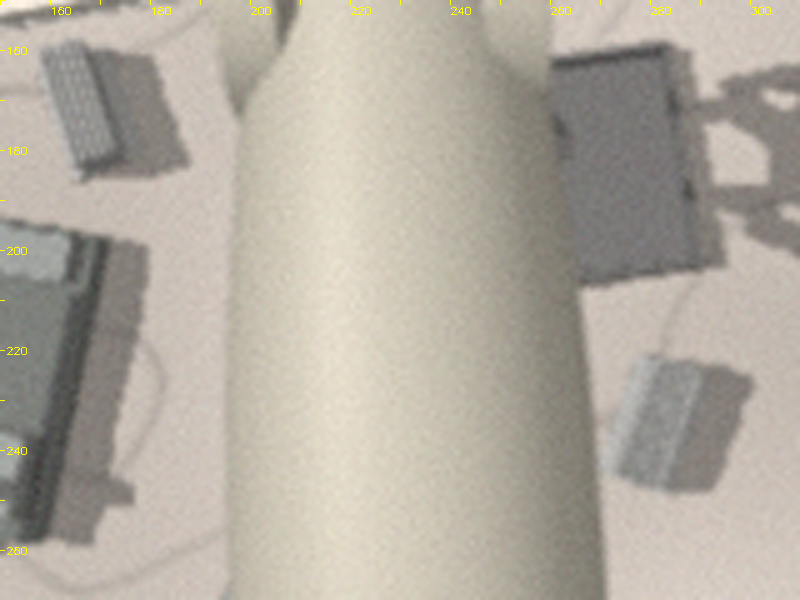

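```bash
cat > m.py <<'E'
from h import *
np.set_printoptions(precision=1,suppress=True)
def rep(name,n,uv,z=48):
    P=onz(n,uv,z)[:,:2]
    l=(P[1]-P[0]+P[2]-P[3])/2 ; w=(P[3]-P[0]+P[2]-P[1])/2
    print(name,n,"c",P.mean(0),"d1",np.linalg.norm(l),np.degrees(np.arctan2(l[1],l[0])),"d2",np.linalg.norm(w),np.degrees(np.arctan2(w[1],w[0])))
E
python3 - <<'E'
from m import *
rep("A","top",[(160,159.6),(166,158.4),(173.6,181),(166.4,183)])
rep("A","side",[(196.25,275),(222.5,271.25),(224.5,280),(197.5,282.5)])
rep("B","top",[(218,224.2),(227.5,226.7),(220,250),(211.3,246.7)])
rep("B","side",[(290,230.75),(310.75,243.75),(304.25,252.5),(283,240)])
rep("C","top",[(280,222),(290.4,223.2),(283.6,247.4),(273.4,244)])
rep("C","side",[(298.75,182),(318,193),(314,201),(293.75,189.5)])
E
```

```text
A top c [648.1 266.7] d1 21.747405597537 -77.02139060595375 d2 79.53153952676162 -161.87126240387744
A side c [646.4 271.7] d1 73.75809957099423 -158.88004605980984 d2 25.11041176947142 118.00336563850402
B top c [435.5  96.7] d1 29.76987637942026 -108.08637491996657 d2 73.54957901247194 162.61948290668175
B side c [433.1 103. ] d1 73.0580881304537 157.51003685575176 d2 37.50158319802365 68.13074065370273
C top c [441.4 -97.8] d1 32.65140022989909 -103.29840964925503 d2 74.26595339035828 162.36932850942068
C side c [437. -89.] d1 75.83465453408542 156.28192868799172 d2 36.035873050395836 75.37629862020287
```

```bash
(python3 -m inch '[-3,-2,0,7,0.3, -6,-4,0,14,0.3, -9,-6,0,21,0.3, -12,-8,0,28,0.3, -15,-10,0,35,0.3]'; python3 -m inch '[-1,-0.5,-1,7,0.3, -2,-1,-2,14,0.3, -3,-1.5,-3,21,0.3, -3.9,-2.1,-4,28,0.3, -3.9,-2.1,-5,28,0.3]'; python3 -m inch '[0,0,-1.5,0,0.3, 0,0,-3,0,0.3, 0,0,-4.5,0,0.3, 0,0,-6,0,0.3, 0,0,-6.5,0,0.3]')|grep -A3 eef;python3 -c "
from h import *
s=camera('side');t=camera('top')
crop(s,250,130,350,230,6,'pics/s16.png');crop(t,240,190,320,270,7,'pics/t16.png')"
```

```text
eef_pos: [478.9, -73.1, 177.7]
tcp_rot: [-0.0, 0.395, 0.919, 0.006]
contact_force: [0.6, -1.0, 0.1]
finger_gap: 55.7
--
eef_pos: [438.7, -94.8, 127.0]
tcp_rot: [-0.002, 0.158, 0.987, 0.005]
contact_force: [0.1, 0.3, -0.0]
finger_gap: 55.6
--
eef_pos: [438.0, -94.3, 59.5]
tcp_rot: [-0.003, 0.16, 0.987, 0.005]
contact_force: [-0.5, -0.1, -0.6]
finger_gap: 55.9
```

View pics/s16.png

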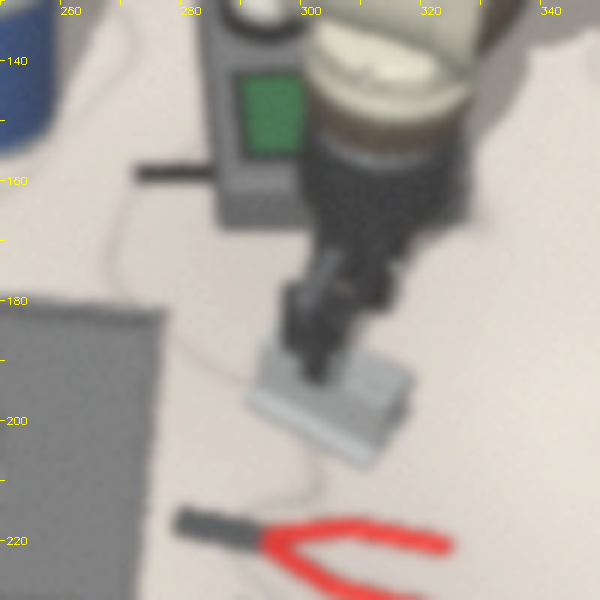

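```bash
(python3 -m inch '[0.1,0,-1,0,0.3, 0.1,0,-2,0,0.3, 0.1,0,-3,0,0.3, 0.1,0,-4.1,0,0.3, 0.1,0,-4.1,0,0.3]';python3 -m inch '[0,0,0,0,0, 0,0,0,0,-0.2, 0,0,0,0,-0.5, 0,0,0,0,-0.8, 0,0,0,0,-0.8]' 40)|grep -A3 eef;python3 -c "
from h import *
s=camera('side');t=camera('top')
crop(s,250,130,350,230,6,'pics/s17.png')"
```

```text
eef_pos: [437.9, -94.1, 17.4]
tcp_rot: [-0.004, 0.159, 0.987, 0.005]
contact_force: [-0.1, -0.1, -0.4]
finger_gap: 55.3
--
eef_pos: [438.2, -94.2, 17.7]
tcp_rot: [-0.004, 0.159, 0.987, 0.005]
contact_force: [0.5, 0.2, -0.3]
finger_gap: 27.5
```

View pics/s17.png

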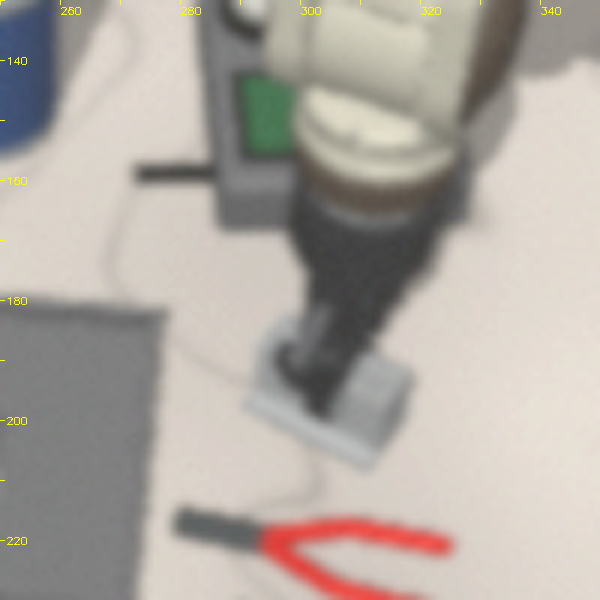

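```bash
(python3 -m inch '[0,0,1.5,0,-0.8, 0,0,4,0,-0.8, 0,0,7,-7,-0.8, 0,0,9,-14,-0.8, 0,0,11,-21,-0.8]'; python3 -m inch '[3,0.5,0,-7,-0.8, 6,1,0,-14,-0.8, 9,1.5,0,-21,-0.8, 12,2,0,-28,-0.8, 15,2.4,0,-35,-0.8]'; python3 -m inch '[2,0.3,0,-7,-0.8, 4,0.6,-2,-7.5,-0.8, 5.3,0.9,-4,-7.7,-0.8, 5.3,0.9,-6,-7.7,-0.8, 5.3,0.9,-8,-7.7,-0.8]')|grep -A3 eef;python3 -c "
from h import *
s=camera('side');t=camera('top')
crop(s,215,150,305,250,6,'pics/s18.png');crop(t,215,140,305,230,6,'pics/t18.png')"
```

```text
eef_pos: [438.3, -94.2, 129.2]
tcp_rot: [-0.002, 0.339, 0.941, 0.006]
contact_force: [-0.0, -0.9, -1.2]
finger_gap: 28.0
--
eef_pos: [589.6, -69.7, 128.9]
tcp_rot: [-0.0, 0.609, 0.793, 0.006]
contact_force: [-0.2, 0.2, -1.9]
finger_gap: 27.9
--
eef_pos: [643.1, -60.4, 47.2]
tcp_rot: [-0.0, 0.66, 0.751, 0.006]
contact_force: [0.0, -0.3, -2.1]
finger_gap: 27.7
```

View pics/s18.png

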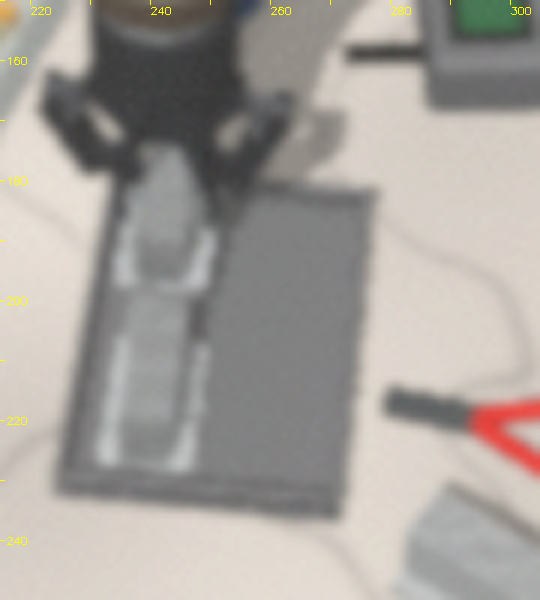

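```bash
python3 -c "
from h import *
np.set_printoptions(precision=1,suppress=True)
a=np.radians(8);M=np.array([[np.cos(a),np.sin(a)],[-np.sin(a),np.cos(a)]])
for uv,z in(([(232.3,197.5),(248,198)],30),([(230,227.3),(246,228)],5)):
  P=onz('side',uv,z);print((P[:,:2]-[601,-18])@M.T)"
```

```text
[[ 64.6 -12.2]
 [ 13.4 -15.2]]
[[59.6 86.7]
 [ 9.  84.2]]
```

```bash
(python3 -m inch '[-0.4,0.2,-0.5,0,-0.8, -0.4,0.2,-1,0,-0.8, -0.4,0.2,-1.6,0,-0.8, -0.4,0.2,-2.4,0,-0.8, -0.4,0.2,-2.4,0,-0.8]';python3 -m inch '[0,0,0,0,-0.5, 0,0,0,0,-0.2, 0,0,0,0,0, 0,0,0,0,0.1, 0,0,0,0,0.1]';python3 -m inch '[0,0,2,0,0.1, 0,0,5,0,0.1, 0,0,9,0,0.1, 0,0,12,0,0.3, 0,0,15,0,0.3]')|grep -A3 eef;python3 -c "
from h import *
s=camera('side');t=camera('top')
crop(s,180,160,330,310,4,'pics/s19.png');crop(t,150,150,310,270,5,'pics/t19.png')"
```

```text
eef_pos: [637.2, -58.6, 21.4]
tcp_rot: [-0.002, 0.661, 0.751, 0.005]
contact_force: [-0.3, -0.9, 1.2]
finger_gap: 27.8
--
eef_pos: [637.2, -58.6, 21.5]
tcp_rot: [-0.002, 0.661, 0.751, 0.005]
contact_force: [-0.6, 0.4, -1.4]
finger_gap: 46.9
--
eef_pos: [637.2, -58.5, 173.6]
tcp_rot: [-0.001, 0.661, 0.751, 0.006]
contact_force: [-0.1, -0.1, 0.2]
finger_gap: 55.3
```

View pics/s19.png

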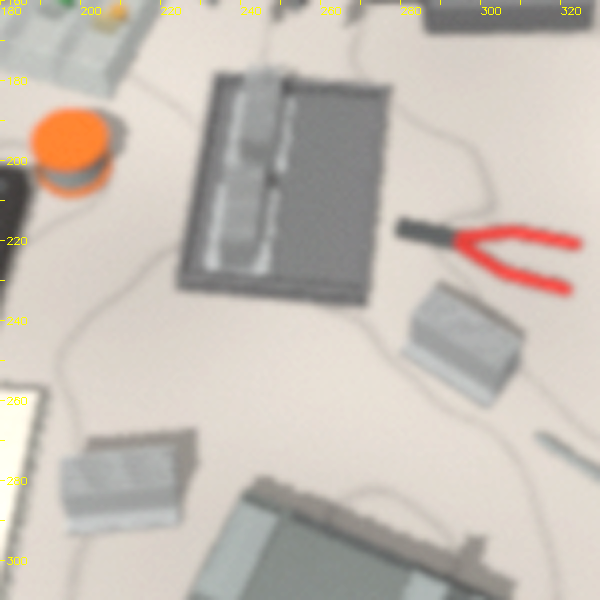

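View pics/t19.png

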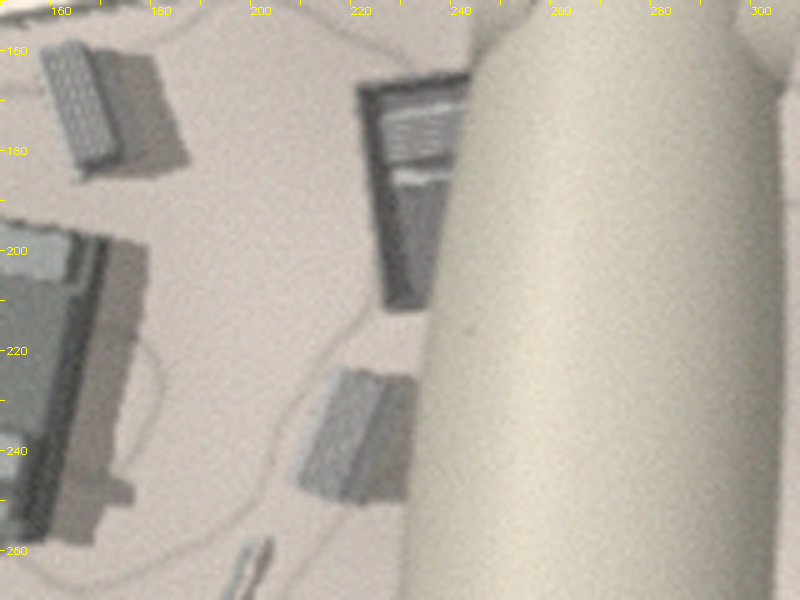

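```bash
(python3 -m inch '[-3,2.3,0,7,0.3, -6,4.6,0,14,0.3, -9,6.9,0,21,0.3, -12,9.2,0,28,0.3, -15,11.5,0,35,0.3]'; python3 -m inch '[-2,1.5,-1,7,0.3, -4,3,-2,14,0.3, -5.2,4.2,-3,21,0.3, -5.2,4.2,-4,28,0.3, -5.2,4.2,-5,29.7,0.3]'; python3 -m inch '[0,0,-1.5,0,0.3, 0,0,-3,0,0.3, 0,0,-4.5,0,0.3, 0,0,-6,0,0.3, 0,0,-6.5,0,0.3]')|grep -A3 eef;python3 -c "
from h import *
s=camera('side');t=camera('top')
crop(s,250,170,350,270,6,'pics/s20.png')"
```

```text
eef_pos: [487.5, 56.9, 176.9]
tcp_rot: [-0.001, 0.402, 0.916, 0.008]
contact_force: [-0.1, 0.7, 0.4]
finger_gap: 55.5
--
eef_pos: [434.8, 99.6, 126.3]
tcp_rot: [-0.003, 0.149, 0.989, 0.007]
contact_force: [0.0, -0.4, 0.2]
finger_gap: 55.7
--
eef_pos: [433.5, 99.4, 58.8]
tcp_rot: [-0.004, 0.149, 0.989, 0.007]
contact_force: [-0.3, -0.1, 0.2]
finger_gap: 55.6
```

View pics/s20.png

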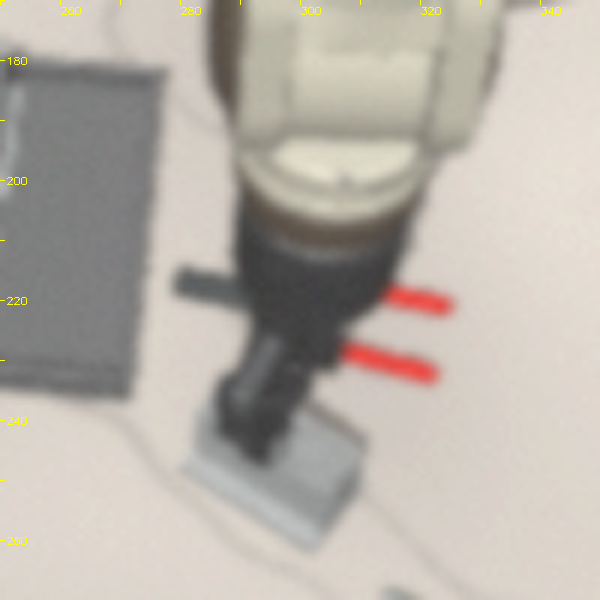

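```bash
(python3 -m inch '[0,0,-1,0,0.3, 0,0,-2,0,0.3, 0,0,-3,0,0.3, 0,0,-4.1,0,0.3, 0,0,-4.1,0,0.3]';python3 -m inch '[0,0,0,0,0, 0,0,0,0,-0.2, 0,0,0,0,-0.5, 0,0,0,0,-0.8, 0,0,0,0,-0.8]' 40)|grep -A3 eef;python3 -c "
from h import *
s=camera('side');t=camera('top')
crop(s,250,170,350,270,6,'pics/s21.png')"
```

```text
eef_pos: [432.7, 99.2, 16.6]
tcp_rot: [-0.005, 0.149, 0.989, 0.006]
contact_force: [-0.5, -0.7, -1.0]
finger_gap: 55.5
--
eef_pos: [432.9, 99.3, 17.1]
tcp_rot: [-0.005, 0.149, 0.989, 0.007]
contact_force: [0.3, 0.7, 1.5]
finger_gap: 28.0
```

View pics/s21.png

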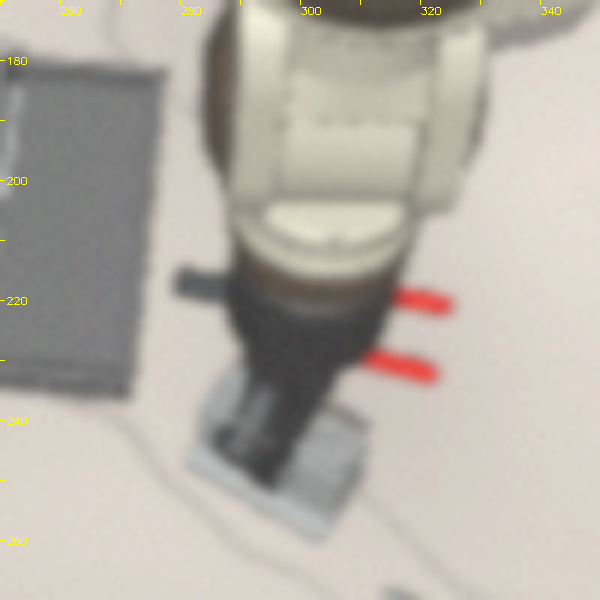

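```bash
(python3 -m inch '[0,0,1.5,0,-0.8, 0,0,4,0,-0.8, 0,0,7,-7,-0.8, 0,0,9.5,-14,-0.8, 0,0,12,-21,-0.8]'; python3 -m inch '[2.2,-2.7,0,-7,-0.8, 4.5,-5.4,0,-14,-0.8, 6.7,-8.1,0,-21,-0.8, 8.9,-10.8,0,-28,-0.8, 11.1,-13.5,0,-35,-0.8]'; python3 -m inch '[1.5,-1.7,0,-7,-0.8, 3,-3.4,-2,-9,-0.8, 3,-3.4,-4,-9,-0.8, 3,-3.4,-6,-9,-0.8, 3,-3.4,-8.5,-9,-0.8]')|grep -A3 eef;python3 -c "
from h import *
s=camera('side');t=camera('top')
crop(s,215,150,305,250,6,'pics/s22.png')"
```

```text
eef_pos: [432.8, 99.1, 138.3]
tcp_rot: [-0.004, 0.33, 0.944, 0.007]
contact_force: [0.5, -0.2, -2.3]
finger_gap: 28.1
--
eef_pos: [544.5, -37.5, 138.0]
tcp_rot: [-0.001, 0.601, 0.799, 0.008]
contact_force: [0.9, 0.3, -1.8]
finger_gap: 27.8
--
eef_pos: [574.8, -72.1, 52.4]
tcp_rot: [-0.0, 0.662, 0.749, 0.008]
contact_force: [0.2, 0.4, -1.2]
finger_gap: 27.8
```

View pics/s22.png

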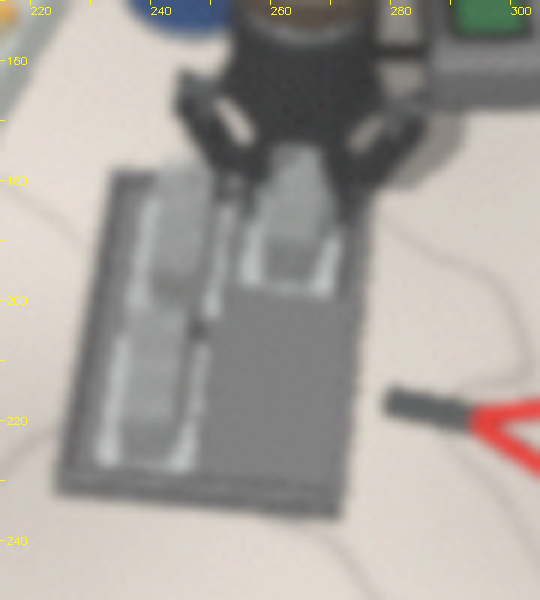

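```bash
python3 -c "
from h import *
np.set_printoptions(precision=1,suppress=True)
a=np.radians(8);M=np.array([[np.cos(a),np.sin(a)],[-np.sin(a),np.cos(a)]])
for uv,z in(([(253,197.5),(269,199.5)],35),([(235,200.5),(250,202)],5)):
  P=onz('side',uv,z);print((P[:,:2]-[601,-18])@M.T)"
```

```text
[[ -3.  -15.2]
 [-55.2 -12.3]]
[[ 57.7 -19.2]
 [  7.5 -18. ]]
```

```bash
(python3 -m inch '[-0.4,0.3,-0.6,0,-0.8, -0.4,0.3,-1.3,0,-0.8, -0.4,0.3,-2.1,0,-0.8, -0.4,0.3,-3,0,-0.8, -0.4,0.3,-3,0,-0.8]';python3 -m inch '[0,0,0,0,-0.5, 0,0,0,0,-0.2, 0,0,0,0,0, 0,0,0,0,0.1, 0,0,0,0,0.1]';python3 -m inch '[0,0,2,0,0.1, 0,0,5,0,0.1, 0,0,9,0,0.1, 0,0,12,0,0.3, 0,0,15,0,0.3]')|grep -A3 eef;python3 -c "
from h import *
s=camera('side');t=camera('top')
crop(s,180,160,330,310,4,'pics/s23.png');crop(t,150,150,310,270,5,'pics/t23.png')"
```

```text
eef_pos: [568.7, -68.6, 19.6]
tcp_rot: [-0.003, 0.662, 0.75, 0.006]
contact_force: [0.2, -0.5, 4.0]
finger_gap: 28.1
--
eef_pos: [568.9, -68.6, 19.7]
tcp_rot: [-0.002, 0.662, 0.75, 0.006]
contact_force: [1.5, 0.7, 1.2]
finger_gap: 46.8
--
eef_pos: [568.8, -68.6, 171.7]
tcp_rot: [-0.002, 0.662, 0.75, 0.007]
contact_force: [0.5, 0.5, -1.4]
finger_gap: 55.6
```

View pics/s23.png

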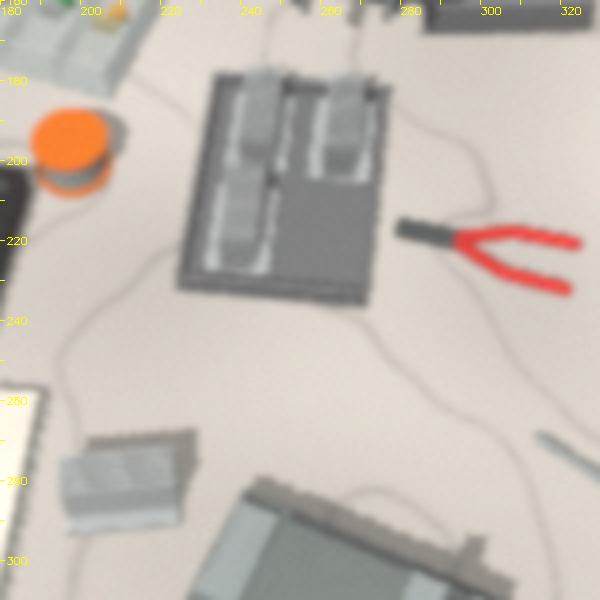

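```bash
(python3 -m inch '[0.8,3.4,0,7,0.3, 1.6,6.8,0,14,0.3, 2.4,10.2,0,21,0.3, 3.2,13.6,0,28,0.3, 4,17,0,35,0.3]'; python3 -m inch '[0.8,3.4,0,7,0.3, 1.6,6.8,0,14,0.3, 2.4,10.2,0,21,0.3, 3.2,13.6,0,28,0.3, 3.9,16.7,0,35,0.3]'; python3 -m inch '[0,0,-1,7,0.3, 0,0,-2,14,0.3, 0,0,-3,21,0.3, 0,0,-4,28,0.3, 0,0,-5,32,0.3]')|grep -A3 eef; python3 -c "
from h import *
np.set_printoptions(precision=4,suppress=True);o=sensors.observe();print(o['qpos']);q=o['tcp_rot'];M=R.from_quat([q[1],q[2],q[3],q[0]])
print(M.inv().apply([0,0,-1]),M.as_euler('xyz',degrees=True))"
```

```text
eef_pos: [610.8, 102.6, 174.7]
tcp_rot: [-0.002, 0.403, 0.915, 0.008]
contact_force: [1.1, -1.2, -0.8]
finger_gap: 55.4
--
eef_pos: [649.7, 271.7, 173.7]
tcp_rot: [-0.005, 0.106, 0.994, 0.007]
contact_force: [-0.3, 0.8, -0.0]
finger_gap: 55.0
--
eef_pos: [649.4, 271.8, 122.1]
tcp_rot: [-0.007, -0.176, 0.984, 0.005]
contact_force: [-0.3, -0.2, 0.3]
finger_gap: 55.7
[0.3909 0.4675 0.4294 1.5447 0.0134 0.0379]
[-0.0125 -0.0129  0.9998] [ 179.2614   -0.7145 -159.7743]
```

```bash
(python3 -m inch '[-0.2,-0.2,-1.5,0,0.3, -0.2,-0.2,-3,0,0.3, -0.2,-0.2,-4,0,0.3, -0.2,-0.2,-5,0,0.3, -0.2,-0.2,-6,0,0.3]')|grep -A3 eef;python3 -c "
from h import *
s=camera('side');t=camera('top')
crop(s,160,220,260,310,6,'pics/s24.png')"
```

```text
eef_pos: [647.4, 269.8, 61.2]
tcp_rot: [-0.007, -0.176, 0.984, 0.005]
contact_force: [-0.1, -0.4, -0.2]
finger_gap: 55.4
```

View pics/s24.png

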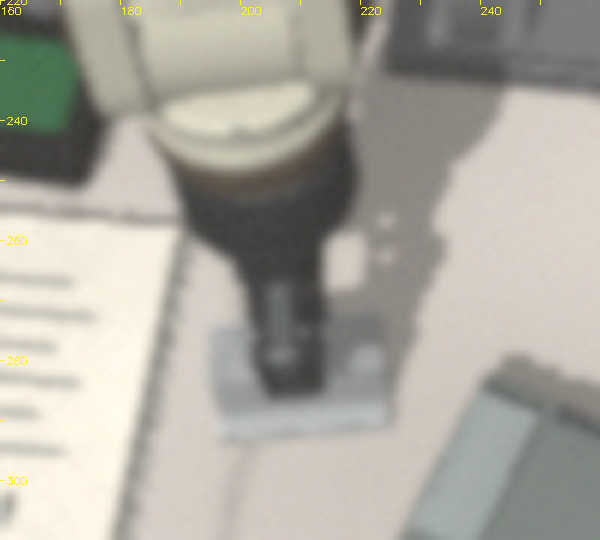

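```bash
(python3 -m inch '[0.1,-0.3,-1,0,0.4, 0.1,-0.3,-2,0,0.4, 0.1,-0.3,-3,0,0.4, 0.1,-0.3,-4.3,0,0.4, 0.1,-0.3,-4.3,0,0.4]';python3 -m inch '[0,0,0,0,0, 0,0,0,0,-0.2, 0,0,0,0,-0.5, 0,0,0,0,-0.8, 0,0,0,0,-0.8]' 40)|grep -A3 eef;python3 -c "
from h import *
s=camera('side');t=camera('top')
crop(s,160,220,260,310,6,'pics/s25.png')"
```

```text
eef_pos: [646.3, 265.9, 13.3]
tcp_rot: [-0.011, -0.175, 0.984, 0.005]
contact_force: [-1.0, -1.1, 0.1]
finger_gap: 59.9
--
eef_pos: [646.4, 265.9, 13.6]
tcp_rot: [-0.01, -0.175, 0.984, 0.005]
contact_force: [0.7, 0.7, 1.1]
finger_gap: 27.7
```

View pics/s25.png

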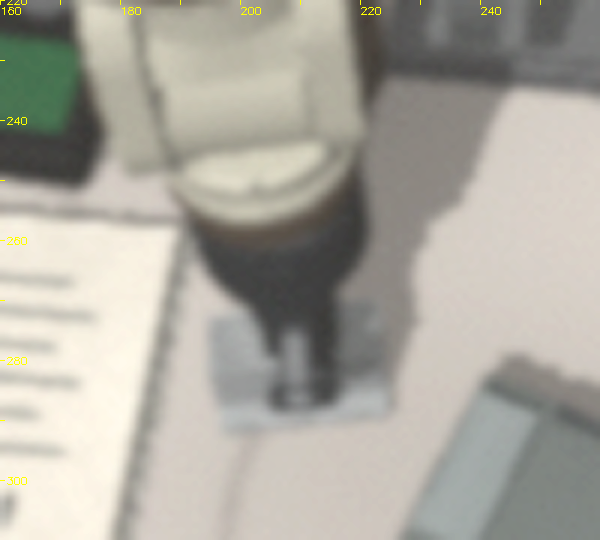

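```bash
(python3 -m inch '[0,0,1.5,0,-0.8, 0,0,4,0,-0.8, 0,0,7,7,-0.8, 0,0,9.5,14,-0.8, 0,0,12,21,-0.8]'; python3 -m inch '[-1,-3,0,7,-0.8, -2,-6,0,14,-0.8, -3,-9,0,21,-0.8, -4,-12,0,28,-0.8, -5.2,-15,0,35,-0.8]'; python3 -m inch '[-1,-3,0,7,-0.8, -2,-6,0,14,-0.8, -3.2,-9,-1,21,-0.8, -3.2,-9,-4,21,-0.8, -3.2,-9,-7,21,-0.8]')|grep -A3 eef;python3 -c "
from h import *
s=camera('side');t=camera('top')
crop(s,215,150,305,250,6,'pics/s26.png')"
```

```text
eef_pos: [646.5, 265.8, 135.2]
tcp_rot: [-0.011, -0.355, 0.935, 0.003]
contact_force: [0.4, 1.0, -2.4]
finger_gap: 27.5
--
eef_pos: [593.9, 114.5, 135.1]
tcp_rot: [-0.011, -0.622, 0.783, -0.001]
contact_force: [-0.3, -0.4, -1.6]
finger_gap: 27.6
--
eef_pos: [562.5, 22.7, 66.2]
tcp_rot: [0.009, 0.754, -0.657, 0.005]
contact_force: [0.6, 0.8, -3.7]
finger_gap: 27.4
```

View pics/s26.png

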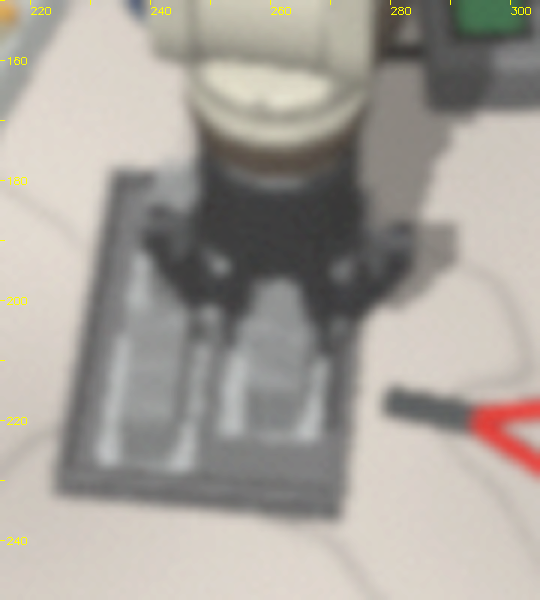

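```bash
python3 -c "
from h import *
np.set_printoptions(precision=1,suppress=True)
a=np.radians(8);M=np.array([[np.cos(a),np.sin(a)],[-np.sin(a),np.cos(a)]])
for uv,z in(([(249.7,222),(267,223.5)],52),([(229.5,227),(246,228.3)],5),([(262-5,205),(271.5,205.5)],5)):
  P=onz('side',uv,z);print((P[:,:2]-[601,-18])@M.T)"
```

```text
[[ -4.1  91.1]
 [-56.8  91.3]]
[[61.3 85.7]
 [ 8.9 85.3]]
[[-16.8  -8.1]
 [-64.4 -10.8]]
```

```bash
(python3 -m inch '[-0.2,0,-1,0,-0.8, -0.2,-0.1,-2,0,-0.8, -0.2,-0.1,-3,0,-0.8, -0.2,-0.1,-4,0,-0.8, -0.2,-0.1,-4.6,0,-0.8]';python3 -m inch '[0,0,-0.1,0,-0.8, 0,0,-0.1,0,-0.5, 0,0,-0.1,0,-0.2, 0,0,-0.1,0,0.1, 0,0,-0.1,0,0.1]';python3 -m inch '[0,0,2,0,0.1, 0,0,5,0,0.1, 0,0,9,0,0.1, 0,0,12,0,0, 0,0,15,0,0]')|grep -A3 eef;python3 -c "
from h import *
s=camera('side');t=camera('top')
crop(s,180,160,330,350,4,'pics/s27.png')"
```

```text
eef_pos: [557.3, 22.9, 17.7]
tcp_rot: [0.013, 0.754, -0.657, 0.001]
contact_force: [-34.1, -1.3, 77.0]
finger_gap: 27.9
--
eef_pos: [558.3, 23.2, 16.6]
tcp_rot: [0.012, 0.754, -0.657, 0.002]
contact_force: [3.3, 1.3, -1.9]
finger_gap: 47.2
--
eef_pos: [558.3, 23.1, 168.3]
tcp_rot: [0.012, 0.754, -0.657, 0.002]
contact_force: [0.5, 0.4, 0.2]
finger_gap: 42.7
```

View pics/s27.png

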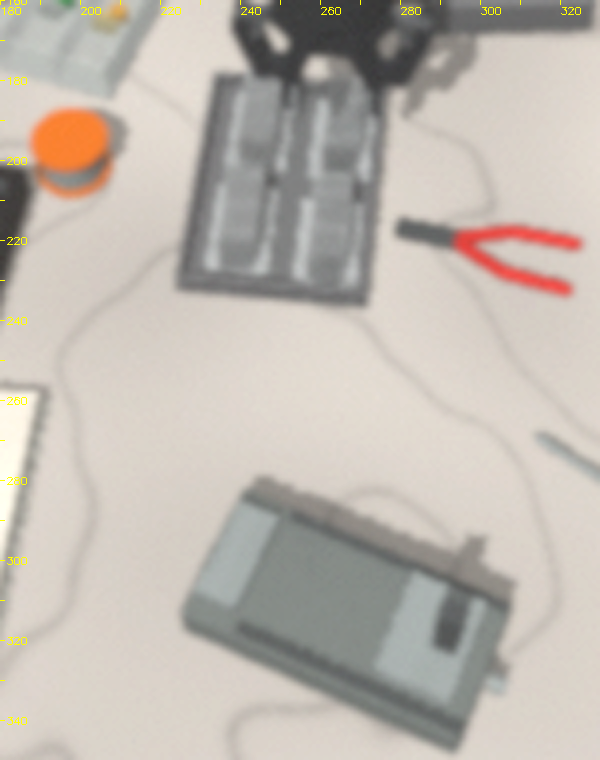

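```bash
(python3 -m inch '[-1.6,3.2,0.5,-7,0, -3.2,6.4,1,-14,0, -4.8,9.6,1.5,-21,0, -6.4,12.8,2,-28,0, -8,16,2.5,-35,0]'; python3 -m inch '[-1.5,3.2,0,-7,0, -3,6.4,0,-14,0, -4.5,9.6,0,-21,0, -6,12.8,0,-28,0, -7.4,15.6,0,-35,0]'; python3 -m inch '[0,0,0,-7,0, 0,0,-1,-14,0, 0,0,-2,-21,0, 0,0,-3,-28,0, 0,0,-4,-35,0]';  python3 -m inch '[0,0,0,-4,0, 0,0,0,-4,0, 0,0,0,-4,0, 0,0,0,-4,0, 0,0,0,-4,0]')|grep -A3 eef;python3 -c "
from h import *
s=camera('side');t=camera('top')
crop(s,220,240,330,350,6,'pics/s28.png')"
```

```text
eef_pos: [480.3, 182.6, 196.0]
tcp_rot: [-0.011, -0.523, 0.852, -0.001]
contact_force: [0.2, -0.0, 0.1]
finger_gap: 42.7
--
eef_pos: [405.3, 339.8, 195.2]
tcp_rot: [-0.011, -0.251, 0.968, 0.002]
contact_force: [0.3, -0.0, -0.0]
finger_gap: 42.6
--
eef_pos: [405.1, 339.9, 153.9]
tcp_rot: [-0.01, 0.054, 0.998, 0.005]
contact_force: [0.5, -0.4, 0.3]
finger_gap: 43.0
--
eef_pos: [405.2, 340.0, 154.1]
tcp_rot: [-0.01, 0.088, 0.996, 0.005]
contact_force: [1.6, 0.6, -0.3]
finger_gap: 43.2
```

View pics/s28.png

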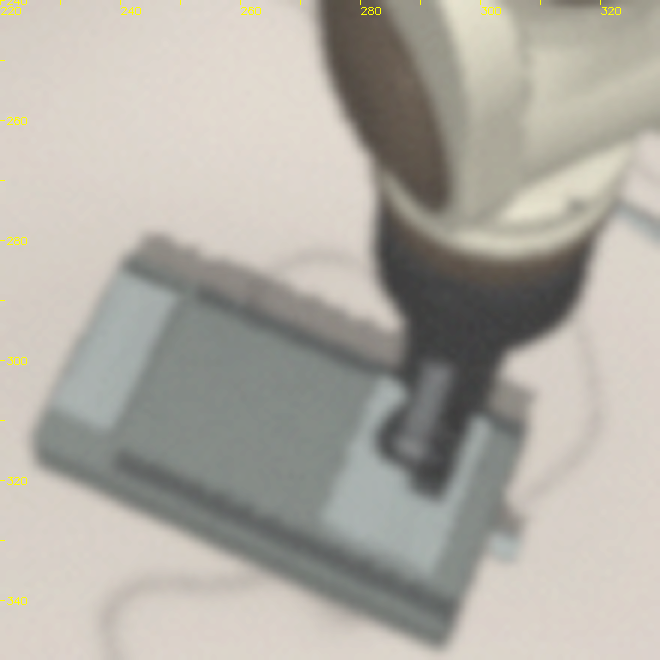

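```bash
(python3 -m inch '[0,0,-2,0,0, 0,0,-4,0,0, 0,0,-6,0,0, 0,0,-8,0,0, 0,0,-8.2,0,0]'; python3 -m inch '[0,0,0,0,-0.3, 0,0,0,0,-0.5, 0,0,0,0,-0.6, 0,0,0,0,-1, 0,0,0,0,-1]' 30)|grep -A3 eef
```

```text
eef_pos: [403.9, 338.9, 68.7]
tcp_rot: [-0.012, 0.088, 0.996, 0.004]
contact_force: [-0.6, 0.6, -0.2]
finger_gap: 42.3
--
eef_pos: [404.3, 339.0, 70.0]
tcp_rot: [-0.011, 0.088, 0.996, 0.004]
contact_force: [-1.4, -2.1, 6.9]
finger_gap: 15.5
```

```bash
(python3 -m inch '[0.7,-0.1,0,0,-1, 1.5,-0.3,0,0,-1, 2.3,-0.4,0,0,-1, 3.1,-0.6,0,0,-1, 3.9,-0.7,0,0,-1]'; python3 -m inch '[0.7,-0.1,0,0,-1, 1.5,-0.3,0,0,-1, 2.3,-0.4,0,0,-1, 3.1,-0.6,0,0,-1, 3.9,-0.7,0,0,-1]')|grep -A3 eef
```

```text
eef_pos: [443.6, 331.5, 70.1]
tcp_rot: [-0.011, 0.088, 0.996, 0.004]
contact_force: [-6.1, -4.8, 1.7]
finger_gap: 15.8
--
eef_pos: [483.2, 323.9, 70.1]
tcp_rot: [-0.011, 0.089, 0.996, 0.003]
contact_force: [-5.6, -4.9, 1.8]
finger_gap: 15.7
```

```bash
(python3 -m inch '[0.5,-0.1,0,0,-1, 1,-0.2,0,0,-1, 1.5,-0.3,0,0,-1, 2,-0.4,0,0,-1, 2.2,-0.4,0,0,-1]'; python3 -m inch '[0.2,0,0,0,-1, 0.4,-0.1,0,0,-1, 0.5,-0.1,0,0,-1, 0.5,-0.1,0,0,-1, 0.5,-0.1,0,0,-1]')|grep -A3 eef
```

```text
eef_pos: [505.9, 319.5, 70.1]
tcp_rot: [-0.011, 0.089, 0.996, 0.003]
contact_force: [-3.9, -2.9, 1.5]
finger_gap: 15.8
--
eef_pos: [507.5, 319.1, 70.1]
tcp_rot: [-0.015, 0.088, 0.996, 0.003]
contact_force: [-21.9, 3.0, 6.3]
finger_gap: 15.7
```

Jaw stopped (force rises to 22 N): shut. Release, lift, go clear and check.

```bash
(python3 -m inch '[0,0,0,0,-0.4, 0,0,0,0,0, 0,0,0,0,0, 0,0,1,0,0, 0,0,3,0,0]';python3 -m inch '[0,0,3,0,0, 0,0,6,0,0, -1,0,9,0,0, -2,0,11,0,0, -4,0,12,0,0]';python3 -m inch '[-1,3,0,0,0, -2,6,0,0,0, -3,9,0,0,0, -4,12,0,0,0, -5,15,0,0,0]')|grep -A3 eef; python3 -c "
from h import *
s=camera('side');t=camera('top')
crop(s,180,100,330,350,3,'pics/s29.png');crop(t,110,140,400,270,2,'pics/t29.png');crop(t,210,140,310,225,6,'pics/t29b.png');crop(s,215,160,305,250,6,'pics/s29b.png')"
```

```text
eef_pos: [506.9, 318.4, 98.7]
tcp_rot: [-0.016, 0.088, 0.996, 0.002]
contact_force: [-0.5, -0.2, -0.6]
finger_gap: 42.8
--
eef_pos: [468.5, 318.6, 222.6]
tcp_rot: [-0.013, 0.089, 0.996, 0.003]
contact_force: [1.4, 1.0, 0.5]
finger_gap: 42.9
--
eef_pos: [418.3, 470.0, 223.8]
tcp_rot: [-0.013, 0.089, 0.996, 0.004]
contact_force: [0.5, 0.4, 0.1]
finger_gap: 42.5
```

View pics/s29.png

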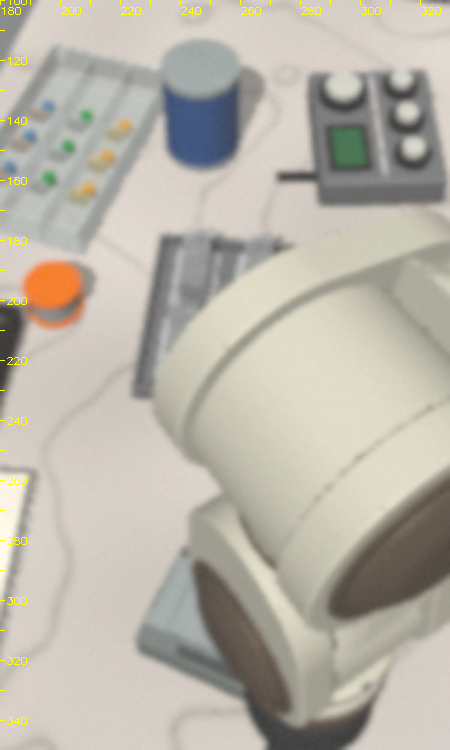

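View pics/t29b.png

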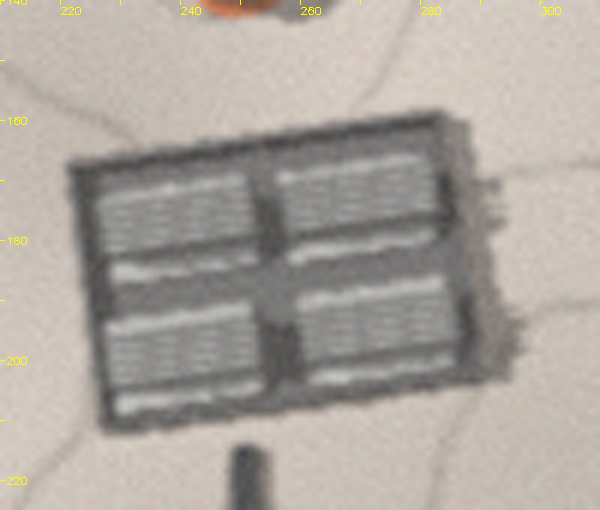

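View pics/t29.png

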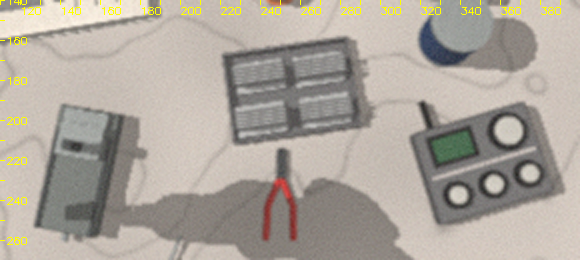

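The top view shows all four sinks upright inside the tray (corners near (221,167) and (290,203)). The vise jaw sits against the fixed jaw at (135,213), the four keys are up, and the pliers and can haven't moved.

```bash
python3 -c "
from rig import job_done,sensors
print(sensors.observe()['t']);print(job_done())"
```

```text
47.0833
the job is handed in; nothing more can be done
None
```

I finished every step and handed the job in at t = 47 s; no verdict is reported.

- **Keys:** I pressed left, middle, right, then large. Each went down until the tool stopped at about 61 mm, roughly 6 mm of travel. The final top and side views show all four up.
- **Vise:** I drew the jaw back about 52 mm, to a gap of about 104 mm, with the heat sink still lying in place. After the sink was out, I pushed the jaw until it stopped, with the force rising to about 22 N. The last top view shows it against the fixed jaw.
- **Heat sinks:** The clamped one and all three loose ones stand fins up in the tray, one in each of the four places. One loose sink was knocked aside during the run, so I measured it again before gripping it.
- **Bystanders:** The can, reel and pliers look unmoved in the last pictures. I judged this by eye and did not measure it.

**What went less well:**
- **Wrist limit:** On the first approach to the vise the last joint reached its limit and tilted the tool about 4°. I worked most of that back out, to about 1°, before gripping anything.
- **Hard placement:** The last heat sink was set down too low, giving a 77 N wrist force (the limit is 120 N). It stayed upright.
- **Tight fit:** By my estimate, the far-right heat sink ended about 10 mm off its nominal place, close to the tray wall but within the limits.

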